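Pry up a stuck die plate and set it on a spacer

ROBOT

A 6-joint arm with a two-finger parallel gripper is mounted at the origin on the work surface; the furniture and walls round the work are solid. World frame = base frame: x ahead of the robot, y to its left, z up, the work surface at z = 0. Lengths are in m, angles in rad, forces in N, time in s.
With the tool pointing down it reaches from about 0.35 to 1 m from the base axis. Payload 7.1 kg.
Tool frame: the origin (TCP) lies at the very end of the fingers, on their centre line; the grasp point (between the pads) lies 19 mm behind it; z points along the fingers, y is the line along which they close (so a half turn about z gives the same grasp; the last joint's range is limited). The gripper opens to 85 mm and grips with 20 to 120 N. Pads are 22 mm wide; open, the fingers measure 114 mm over their backs; the gripper's body (76 mm by 85 mm) begins 54 mm behind the grasp point. The pads swing forward as they close: fully open they stand 13 mm farther back than shut.
Start: joints at [-1.133, 0.423, 1.63, -0, 1.089, -0.019], TCP at [0.276, -0.561, 0.231] pointing down, gripper open.
Joint ranges: [-3, 3], [-0.9, 2.11], [0.09, 2.58], [-1.31, 4.45], [0.11, 2.69], [-2.54, 2.54]. Speed limits (rad/s): [2.39, 2.39, 3.01, 3.14, 3.14, 3.14].

INTERFACE

Orientations are given as a rotation vector (axis times angle).
In Python, from station import robot, vision, ticket gives the robot as it stands.
- The arm moves only by the tool move_arm, never from a script. Its argument "increments" is a list of rows, each an object of numbers: "hand": the opening, from 0 (shut) to 1 (fully open); "dx", "dy", "dz": the shift along the tool's x, y, z in m; "wx", "wy", "wz": the turn, a rotation vector about the tool's x, y, z in degrees. A call has exactly 5 rows; each row shifts and turns the commanded pose from where the row before left it, along the tool's axes as they then stand; what a row does not reach is not made up. A row lasts 1/12 s, in which the tool goes at most 41.7 mm and 7.16 degrees, less where a joint would pass 70% of its speed; a pose out of reach is approached as far as the arm can. A call with a gripper value outside its range is refused whole. The fingers move at their own pace and stop on an object; "newtons" is the grip in N (left out, the last holds). Time passes only in rows, so rows that do not move let the fingers close, or fill a call up. It gives the time, the measured TCP pose, the force, the opening and the grip force at its end, in the units of the state.
- robot.get_state(): the state, without advancing time (a new reading comes with each control period).
- vision.snapshot(name): name is "scene" or "side" or "wrist"; returns a dict with "img" (384x512x3 uint8, blue, green, red), "depth" (384x512 float32, m along the optical axis (not along the pixel's ray), 0 where there is no reading), "fx", "fy", "cx", "cy" (pixels), "T" (4x4, takes a point from camera to world coordinates). Camera axes: x right, y up, looking along -z (the intrinsics and any distortion apply to the point x, -y, -z); pixel columns grow to the right and rows downward; lengths in m; the calibration is good to about 2 mm. A picture is of the moment at which its call begins.
- ticket.hand_in(): hands the job in; it is judged then, once.
The state is a dict: "clock": time; "q": joint angles; "joint_vel": joint speeds; "effort": joint torques, N m; "tool_pos": TCP position; "ee_rot": TCP orientation; "force": force on the tool from outside, world axes, zero at the start; "ft_torque": the same for the moment, N m; "gripper_width": finger opening in m; "finger_force": force on a finger pad.
Only numpy, scipy, OpenCV 4.12 (cv2) and the standard library are available. Lean on these libraries where they do the work, as an engineer would, in place of code of your own. Each camera call takes 0.05 s, during which the arm holds its last target. There are 200 camera calls.

TASK

The blue top plate of the die set is stuck down on its guide posts. With the pry bar in the gripper, put its tip into the gap under the plate's front edge and lever over the fulcrum until the plate stands about a centimetre higher, then lay the bar back on the bench. Slide the spacer between the brass rails under the plate until it bears lightly but firmly on the stop inside, whose depth you must feel, let go of it and gently press the plate down by its spigot until it rests on the spacer; leave the other things alone.

Things in the scene. Friction and masses are not known exactly. Their poses are not given: they have to be found in the camera images.
- die_base: Fixed lower shoe of the die set: dark steel slab, x -45..120, y -100..100, top at z = 30 (mm). Origin on the bench below the middle of the top plate's front edge; +x points into the die, away from the working side, z up. Guide posts at x = 100, y = +-80 reach z = 115.
- fulcrum_block: Fulcrum on the lower shoe: low wooden block carrying a steel rod (radius 6 mm, 50 mm long along y) at x = -32, y = +50 mm of die_base. The rod's height is set differently each time and is not in the readings: its crown is 43 to 48 mm above the bench, found by touching it with the bar. Origin at the block's underside, 30 mm above the bench; axes as die_base.
- top_plate (a joint): Height (m) of the blue top plate (115 x 196 x 22 mm, ~2.2 kg) over closed, 0..0.030; starts 0..0.002. It only slides up and down, so stiffly that it stays where left: 45-55 N lift it, 2-10 N on top lower it. At 0 its underside is 42 mm above the bench (12 mm gap), front edge at x = 0 of die_base. It rests on the spacer at 0.006. Noisy: average.
- spigot_top (a point): Centre of the top of the steel spigot (36 mm diameter, 20 mm high) that stands on the top plate, at x = 55, y = 0 of die_base; 84 mm above the bench when the plate is closed. Moves with the plate; press here with the shut fingertips.
- pry_point (a point): Point on the plate's front lower edge when closed, where the bar's tip goes in: x = 0, y = +50, z = 42 of die_base; axes as die_base.
- pry_bar: Straight pry bar 240 x 18 mm, 0.3 kg, lying flat. Origin midway along, on the flat underside; +x points to the tip (x = 120 mm), z up. Steel blade 7 mm thick (x -5..90), 5.5 mm (to 104), 4 mm (to 120); black rubber handle with red end, x -120..-5, 18 mm wide, 16 mm high. Grasp the handle across its width, e.g. at x = -65.
- spacer: Spacer: aluminium slab 60 x 40 mm, 18 mm thick (x 0..60; the last 10 mm only 34 mm wide and 14 mm high), with a yellow grip tail x -60..0, 20 mm wide and 30 mm high. 0.16 kg. Origin on the underside where tail and slab meet; +x points to the nose (x = 60), z up. Grasp the tail across its width.
- tape_measure: Yellow tape measure standing on the bench, 35 x 83 x 66 mm, a bystander; origin at its underside's centre.
- rivet_tin: White tin with a red lid, 85 mm diameter, 54 mm high, a bystander; origin at its underside's centre.
- bit_box: Green drill bit box 46 x 76 x 26 mm, a bystander; origin at its underside's centre.
- channel (a point): Middle of the channel for the spacer at the plate's front edge, on the lower shoe: x = 0, y = -50, z = 30 mm of die_base, axes as die_base. Two brass rails 8 mm high leave a channel 45 mm wide (x 0..44), widening to about 60 mm at its mouth, x = -25. The spacer's +x goes along +x.
- stop_block: Fixed steel die block under the plate, 50 x 160 mm, 11.5 mm high, front face at x = 45 mm of die_base; origin at its underside's centre. It carries a rigid brass stop pad in the channel that stands out 0 to 26 mm (set differently each time, not in the readings), so the spacer's nose stops at x = 19 to 45 mm, its origin at x = -41 to -15 mm of die_base.

How it is judged:
By the outcome, as a careful person would: the job done as asked, in the order asked, and still so for the second after the job is handed in, with the robot touching nothing.
It also fails if it takes over 72 s, if anything falls off the work surface, if the arm or the gripper's body presses on something with over 40 N, if the wrist force passes 120 N, or if a joint passes its speed limit or range.

## Working session

There is one attempt and no reset: what is moved stays moved. The work goes in short steps, Python scripts to look and compute and a tool call to move; the robot and the scene stay as the last step left them, time stands still between calls to the robot, and variables do not carry over. Pictures are saved under pics/ and viewed, at most 10 in all, crops included, and the job is handed in when it is done.

Besides the shell and the picture viewer there is one more tool, called after ">>>" by a JSON object that holds its "name" and its "arguments", one argument or row to a line. move_arm: Moves the arm, as the interface text tells. Its arguments: {"type":"object","properties":{"increments":{"type":"array","items":{"type":"object","properties":{"hand":{"type":"number"},"dx":{"type":"number"},"dy":{"type":"number"},"dz":{"type":"number"},"wx":{"type":"number"},"wy":{"type":"number"},"wz":{"type":"number"}}}},"newtons":{"type":"number"}},"required":["increments"]}

```bash
ls; mkdir -p pics; cat > h.py <<'E'
import numpy as np, cv2
from station import robot, vision, ticket
def snap(n):
    s=vision.snapshot(n); d=s["depth"]; h,w=d.shape
    u,v=np.meshgrid(np.arange(w),np.arange(h))
    P=np.stack([(u-s["cx"])/s["fx"]*d,-(v-s["cy"])/s["fy"]*d,-d,np.ones_like(d)],-1)@np.array(s["T"]).T
    P=P[...,:3].copy(); P[d<=0]=np.nan
    return s,P
E
python3 - <<'E'
from h import *
ks=robot.get_state(); print(ks)
for n in("scene","side"):
    s,P=snap(n); cv2.imwrite(f"pics/{n}0.png",s["img"]); np.savez(f"{n}0.npz",P=P,img=s["img"]); print([k for k in s if k not in("img","depth")], np.round(s["T"],3).tolist(),s["fx"])
E
```

```text
pics
{'clock': 0.0, 'q': array([-1.13300441e+00,  4.23854136e-01,  1.63066833e+00, -2.06359787e-06,
        1.08860538e+00, -1.90086485e-02]), 'joint_vel': array([-0.00116412,  0.00071703,  0.00024416, -0.00099199,  0.00144909,
       -0.00034297]), 'effort': array([-5.95156162e-04, -5.57390606e+01, -2.81741327e+01, -9.14873203e-05,
        7.35434383e-03,  7.76841034e-06]), 'tool_pos': array([ 0.27546477, -0.56042331,  0.2305459 ]), 'ee_rot': array([-3.05854235e+00, -7.10979822e-01,  5.03826555e-04]), 'force': array([-0.69611999,  0.15912576, -0.49084703]), 'ft_torque': array([0.03763849, 0.01379891, 0.00236846]), 'finger_force': 0.0, 'gripper_width': 0.08520669744101457}
['fx', 'fy', 'cx', 'cy', 'T'] [[-0.524, 0.565, -0.637, -0.113], [-0.852, -0.339, 0.4, 0.42], [0.01, 0.752, 0.659, 0.76], [0.0, 0.0, 0.0, 1.0]] 381.1684336211433
['fx', 'fy', 'cx', 'cy', 'T'] [[0.901, 0.227, -0.37, 0.065], [-0.434, 0.443, -0.785, -0.927], [-0.014, 0.868, 0.497, 0.69], [0.0, 0.0, 0.0, 1.0]] 413.19679742523243
```

View pics/scene0.png

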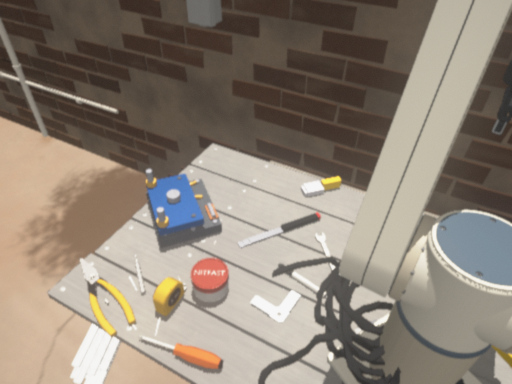

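View pics/side0.png

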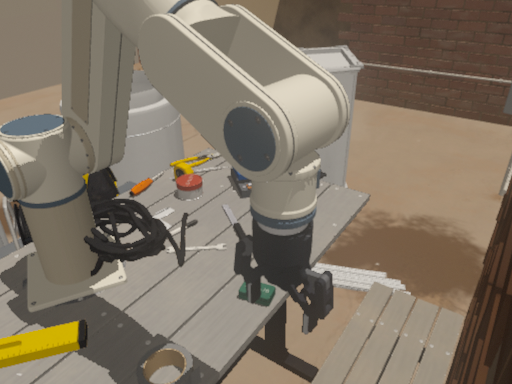

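The scene view shows the die set at (180,205), with the fulcrum at (210,212), the bar from (240,243) to (320,215), the spacer at (322,185), the tin at (210,277) and the tape at (168,295). The side view is mostly hidden by the arm and shows the bit box at (257,292).

```bash
python3 - <<'E'
from h import *
D=np.load("scene0.npz");P=D["P"];hsv=cv2.cvtColor(D["img"],cv2.COLOR_BGR2HSV)
H,S,V=[hsv[...,i].astype(int) for i in range(3)]
v,u=np.mgrid[:384,:512]
def box(a,b,c,d): return (u>=a)&(u<b)&(v>=c)&(v<d)&np.isfinite(P[...,0])
def rect(m,n):
    Q=P[m]; r=cv2.minAreaRect((Q[:,:2]*1000).astype(np.float32)); print(n,m.sum(),np.round(Q.mean(0),4),np.round(np.percentile(Q[:,2],[5,50,95]),4),np.round(r[0],1),np.round(r[1],1),round(r[2],2), np.round(cv2.boxPoints(r),0).tolist())
B=box(140,225,165,245)&(H>100)&(H<125)&(S>120)
zt=np.median(P[B][:,2]);print(zt)
rect(B&(abs(P[...,2]-0.064)<.006),"plate")
rect(box(155,185,183,205)&(P[...,2]>.078)&(S<110),"spigot")
Z=P[...,2]
rect(box(235,325,205,250)&(Z>0.011),"handle")
rect(box(235,325,205,250)&(Z>0.004),"bar")
rect(box(235,325,205,250)&(S>140)&((H<8)|(H>172)),"red")
rect(box(295,345,172,200)&(Z>0.008),"spacer")
rect(box(295,345,172,200)&(Z>0.008)&(H>18)&(H<35)&(S>140),"tail")
rect(box(295,345,172,200)&(Z>0.008)&(S<90),"slab")
rect(box(140,225,165,245)&(H<18)&(S>60)&(Z>.03),"fulc")
rect(box(185,240,255,305)&(Z>.04),"tin"); rect(box(150,190,272,315)&(Z>.03),"tape")
s=cv2.resize(D["img"][140:260,130:350],None,fx=3.6,fy=3.6,interpolation=cv2.INTER_CUBIC);cv2.imwrite("pics/crop0.png",s)
E
```

```text
0.06457535507011936
plate 1523 [0.625  0.2055 0.0646] [0.0626 0.0646 0.0667] [632.9 209.9] [112.8 198.2] 80.22 [[526.0, 171.0], [721.0, 137.0], [740.0, 249.0], [545.0, 282.0]]
spigot 116 [0.6293 0.2084 0.084 ] [0.0795 0.0843 0.0867] [631.7 207.5] [35.1 33.6] 58.32 [[608.0, 201.0], [637.0, 184.0], [655.0, 214.0], [627.0, 231.0]]
handle 232 [ 0.4282 -0.0664  0.0151] [0.0121 0.0151 0.0177] [429.4 -68.6] [116.7  19.9] 84.29 [[414.0, -126.0], [433.0, -128.0], [445.0, -12.0], [425.0, -10.0]]
bar 618 [ 0.4237 -0.0228  0.0098] [0.0045 0.0079 0.0168] [438.7 -12.2] [225.4 131.9] 56.93 [[322.0, -71.0], [432.0, -143.0], [555.0, 46.0], [445.0, 118.0]]
red 3 [ 0.4218 -0.1216  0.0167] [0.0153 0.0172 0.0176] [ 421.  -121.5] [1.8 9.9] 65.9 [[416.0, -120.0], [425.0, -124.0], [426.0, -123.0], [417.0, -119.0]]
spacer 400 [ 0.5119 -0.2041  0.0195] [0.0099 0.0178 0.0305] [ 514.2 -209.1] [120.7  41.4] 76.44 [[480.0, -263.0], [520.0, -273.0], [548.0, -155.0], [508.0, -146.0]]
tail 147 [ 0.5025 -0.2378  0.0247] [0.0121 0.0275 0.0312] [ 507.2 -238. ] [59.  25.9] 69.56 [[485.0, -261.0], [509.0, -270.0], [530.0, -215.0], [505.0, -206.0]]
slab 230 [ 0.5187 -0.1801  0.0162] [0.0098 0.017  0.02  ] [ 514.3 -208.6] [119.5  41.4] 76.44 [[480.0, -262.0], [520.0, -272.0], [548.0, -155.0], [508.0, -146.0]]
fulc 117 [0.5835 0.1627 0.0445] [0.0323 0.036  0.0814] [630.6 189.3] [158.6 190.7] 81.14 [[524.0, 126.0], [713.0, 96.0], [737.0, 253.0], [549.0, 282.0]]
tin 1065 [0.3728 0.2318 0.0521] [0.0453 0.0526 0.055 ] [376.5 229.9] [84.4 85.6] 53.95 [[317.0, 221.0], [386.0, 171.0], [436.0, 239.0], [367.0, 289.0]]
tape 617 [0.3781 0.3302 0.0542] [0.0336 0.0574 0.0659] [386.4 326.5] [37.1 69.3] 30.61 [[353.0, 347.0], [388.0, 287.0], [420.0, 306.0], [385.0, 366.0]]
```

View pics/crop0.png

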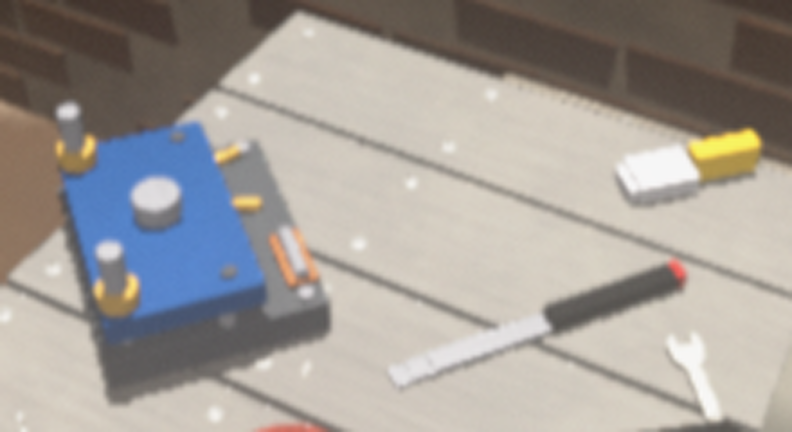

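The front edge of the plate is the one facing −y: die +x has azimuth about 80.2° and the origin is near (0.623, 0.153). The crop shows the fulcrum at (295,260), the rails at (230,155) and (247,203), the bar from (395,375) to (680,270), and the spacer with its nose to the left at (625,185).

```bash
cat >> h.py <<'E'
from scipy.spatial.transform import Rotation as Ro
def pose(az,pitch=0):  # tool down, tool x at azimuth az; pitch>0: tool x dips below horizontal
    a=np.radians(az); x=np.array([np.cos(a),np.sin(a),0]); z=np.array([0,0,-1.]); 
    R=Ro.from_matrix(np.stack([x,np.cross(z,x),z],1)); return R*Ro.from_euler('y',-pitch,degrees=True)
def plan(p1,R1,n,p0=None,R0=None):
    st=robot.get_state(); p=st["tool_pos"] if p0 is None else np.array(p0); R=Ro.from_rotvec(st["ee_rot"]) if R0 is None else R0
    w=(R.inv()*R1).as_rotvec()/n; step=(np.array(p1)-p)/n
    for i in range(n):
        d=R.inv().apply(step)*1000; print(f"{i+1}: d {d.round(1)} w {np.degrees(w).round(2)}"); R=R*Ro.from_rotvec(w)
def st():
    s=robot.get_state(); R=Ro.from_rotvec(s["ee_rot"]); x=R.apply([1,0,0]); 
    print("t",round(s["clock"],2),"p",(s["tool_pos"]*1000).round(1),"az",round(np.degrees(np.arctan2(x[1],x[0])),2),"pitch",round(-np.degrees(np.arcsin(x[2])),2),"roll z",R.apply([0,1,0])[2].round(3),"F",s["force"].round(1),"T",s["ft_torque"].round(2),"w",round(s["gripper_width"]*1000,1),"ff",round(s["finger_force"],1)); return s
O=np.array([623.0,153.2]); AZ=80.2
def die(x,y):
    a=np.radians(AZ); return O+x*np.array([np.cos(a),np.sin(a)])+y*np.array([-np.sin(a),np.cos(a)])
E
python3 - <<'E'
from h import *
plan([.435,-.10,.18],pose(84.3),15)
E
```

```text
1: d [ 23.1 -22.9   3.4] w [-0.   -0.   -3.88]
2: d [ 24.6 -21.2   3.4] w [-0.   -0.   -3.88]
3: d [ 26.  -19.5   3.4] w [-0.   -0.   -3.88]
4: d [ 27.2 -17.7   3.4] w [-0.   -0.   -3.88]
5: d [ 28.4 -15.9   3.4] w [-0.   -0.   -3.88]
6: d [ 29.4 -13.9   3.4] w [-0.   -0.   -3.88]
7: d [ 30.2 -11.9   3.4] w [-0.   -0.   -3.88]
8: d [31.  -9.8  3.4] w [-0.   -0.   -3.88]
9: d [31.6 -7.7  3.4] w [-0.   -0.   -3.88]
10: d [32.  -5.6  3.4] w [-0.   -0.   -3.88]
11: d [32.3 -3.4  3.4] w [-0.   -0.   -3.88]
12: d [32.5 -1.2  3.4] w [-0.   -0.   -3.88]
13: d [32.5  1.   3.4] w [-0.   -0.   -3.88]
14: d [32.3  3.2  3.4] w [-0.   -0.   -3.88]
15: d [32.   5.4  3.4] w [-0.   -0.   -3.88]
```

>>> {"name": "move_arm", "arguments": {
  "increments": [
    {"dx":0.023,"dy":-0.023,"dz":0.003,"wz":-3.9,"hand":1},
    {"dx":0.025,"dy":-0.021,"dz":0.003,"wz":-3.9,"hand":1},
    {"dx":0.026,"dy":-0.0195,"dz":0.003,"wz":-3.9,"hand":1},
    {"dx":0.027,"dy":-0.018,"dz":0.003,"wz":-3.9,"hand":1},
    {"dx":0.028,"dy":-0.016,"dz":0.003,"wz":-3.9,"hand":1}
  ]
}}

```text
invalid input at $.increments[0]: expected keys hand, dx, dy, dz, wx, wy, wz
```

>>> {"name": "move_arm", "arguments": {
  "increments": [
    {"dx":0.029,"dy":-0.014,"dz":0.003,"wz":-3.9,"hand":1},
    {"dx":0.03,"dy":-0.012,"dz":0.003,"wz":-3.9,"hand":1},
    {"dx":0.031,"dy":-0.01,"dz":0.003,"wz":-3.9,"hand":1},
    {"dx":0.032,"dy":-0.008,"dz":0.003,"wz":-3.9,"hand":1},
    {"dx":0.032,"dy":-0.0055,"dz":0.003,"wz":-3.9,"hand":1}
  ]
}}

```text
invalid input at $.increments[0]: expected keys hand, dx, dy, dz, wx, wy, wz
```

>>> {"name": "move_arm", "arguments": {
  "increments": [
    {"dx":0.032,"dy":-0.0035,"dz":0.003,"wz":-3.9,"hand":1},
    {"dx":0.0325,"dy":-0.001,"dz":0.003,"wz":-3.9,"hand":1},
    {"dx":0.0325,"dy":0.001,"dz":0.003,"wz":-3.9,"hand":1},
    {"dx":0.032,"dy":0.003,"dz":0.003,"wz":-3.8,"hand":1},
    {"dx":0.032,"dy":0.005,"dz":0.003,"wz":-3.8,"hand":1}
  ]
}}

```text
invalid input at $.increments[0]: expected keys hand, dx, dy, dz, wx, wy, wz
```

>>> {"name": "move_arm", "arguments": {
  "increments": [
    {"hand":1},
    {"hand":1},
    {"hand":1},
    {"hand":0.6},
    {"hand":0.6}
  ]
}}

```text
invalid input at $.increments[0]: expected keys hand, dx, dy, dz, wx, wy, wz
```

```bash
python3 - <<'E'
from h import *
st()
s,P=snap("wrist"); s2,P2=snap("scene"); cv2.imwrite("pics/w1.png",s["img"]); np.savez("w1.npz",P=P,img=s["img"]);np.savez("s1.npz",P=P2,img=s2["img"])
E
```

```text
t 0.1 p [ 275.5 -560.4  230.6] az 26.17 pitch -0.0 roll z -0.001 F [ 0.4  0.6 -0. ] T [ 0.04 -0.08 -0.02] w 85.0 ff 0.0
```

View pics/w1.png

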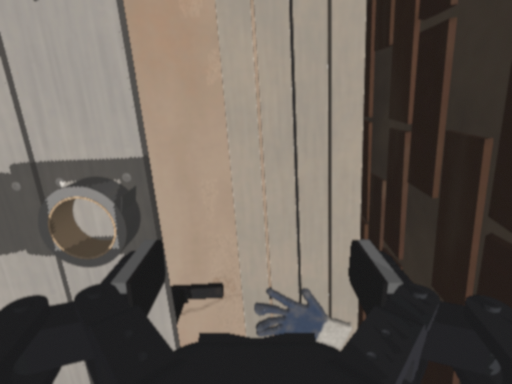

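All keys are required, so nothing moved. The wrist view shows only the bench, with the fingers at the bottom. I'll resend with full rows.

>>> {"name": "move_arm", "arguments": {
  "increments": [
    {"dx":0.023,"dy":-0.023,"dz":0.003,"wx":0,"wy":0,"wz":-3.9,"hand":1},
    {"dx":0.025,"dy":-0.021,"dz":0.003,"wx":0,"wy":0,"wz":-3.9,"hand":1},
    {"dx":0.026,"dy":-0.0195,"dz":0.003,"wx":0,"wy":0,"wz":-3.9,"hand":1},
    {"dx":0.027,"dy":-0.018,"dz":0.003,"wx":0,"wy":0,"wz":-3.9,"hand":1},
    {"dx":0.028,"dy":-0.016,"dz":0.003,"wx":0,"wy":0,"wz":-3.9,"hand":1}
  ]
}}

```text
clock: 0.62
tool_pos: [0.3285, -0.4058, 0.216]
ee_rot: [-2.893, -1.223, 0.0]
force: [0.4, -0.1, -0.6]
gripper_width: 0.0857
finger_force: 0.0
```

>>> {"name": "move_arm", "arguments": {
  "increments": [
    {"dx":0.029,"dy":-0.014,"dz":0.003,"wx":0,"wy":0,"wz":-3.9,"hand":1},
    {"dx":0.03,"dy":-0.012,"dz":0.003,"wx":0,"wy":0,"wz":-3.9,"hand":1},
    {"dx":0.031,"dy":-0.01,"dz":0.003,"wx":0,"wy":0,"wz":-3.9,"hand":1},
    {"dx":0.032,"dy":-0.008,"dz":0.003,"wx":0,"wy":0,"wz":-3.9,"hand":1},
    {"dx":0.032,"dy":-0.0055,"dz":0.003,"wx":0,"wy":0,"wz":-3.9,"hand":1}
  ]
}}

```text
clock: 1.03
tool_pos: [0.3806, -0.2518, 0.2012]
ee_rot: [2.644, 1.696, 0.0]
force: [0.7, -1.2, 0.4]
gripper_width: 0.0855
finger_force: 0.0
```

>>> {"name": "move_arm", "arguments": {
  "increments": [
    {"dx":0.032,"dy":-0.0035,"dz":0.003,"wx":0,"wy":0,"wz":-3.9,"hand":1},
    {"dx":0.0325,"dy":-0.001,"dz":0.003,"wx":0,"wy":0,"wz":-3.9,"hand":1},
    {"dx":0.0325,"dy":0.001,"dz":0.003,"wx":0,"wy":0,"wz":-3.9,"hand":1},
    {"dx":0.032,"dy":0.003,"dz":0.003,"wx":0,"wy":0,"wz":-3.8,"hand":1},
    {"dx":0.032,"dy":0.005,"dz":0.003,"wx":0,"wy":0,"wz":-3.8,"hand":1}
  ]
}}

```text
clock: 1.45
tool_pos: [0.4325, -0.0986, 0.1863]
ee_rot: [2.322, 2.115, 0.0]
force: [0.1, -0.1, -0.7]
gripper_width: 0.0856
finger_force: 0.0
```

>>> {"name": "move_arm", "arguments": {
  "increments": [
    {"dx":0,"dy":0,"dz":0,"wx":0,"wy":0,"wz":0,"hand":1},
    {"dx":0,"dy":0,"dz":0,"wx":0,"wy":0,"wz":0,"hand":1},
    {"dx":0,"dy":0,"dz":0,"wx":0,"wy":0,"wz":0,"hand":1},
    {"dx":0,"dy":0,"dz":0,"wx":0,"wy":0,"wz":0,"hand":1},
    {"dx":0,"dy":0,"dz":0,"wx":0,"wy":0,"wz":0,"hand":1}
  ]
}}

```text
clock: 1.87
tool_pos: [0.432, -0.101, 0.1864]
ee_rot: [2.328, 2.109, 0.0]
force: [-0.4, -0.2, -0.6]
gripper_width: 0.0851
finger_force: 0.0
```

```bash
python3 - <<'E'
from h import *
st()
s,P=snap("wrist"); s2,P2=snap("scene"); s3,P3=snap("side"); np.savez("w1.npz",P=P,img=s["img"]);np.savez("s1.npz",P=P2,img=s2["img"]);np.savez("d1.npz",P=P3,img=s3["img"])
cv2.imwrite("pics/w2.png",np.hstack([cv2.resize(s["img"],(400,300)),cv2.resize(s3["img"],(400,300))]))
E
```

```text
t 1.87 p [ 432.  -101.   186.4] az 84.36 pitch 0.01 roll z 0.0 F [-0.4 -0.2 -0.6] T [-0.02 -0.02  0.06] w 85.1 ff 0.0
```

View pics/w2.png

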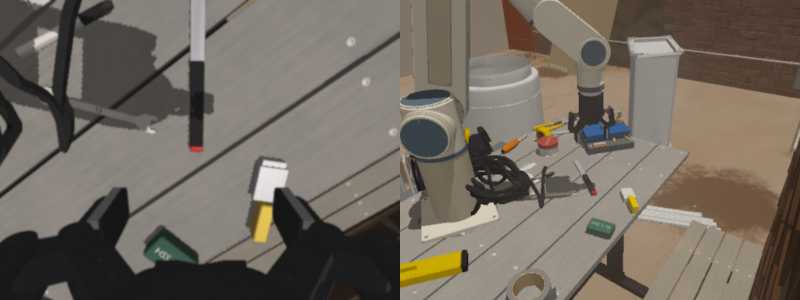

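The wrist view (left) shows the bar straight ahead, red end at (197,149), and the spacer from (270,165) to (262,240). The side view (right) shows a clear path. I'll refine positions from both clouds.

```bash
python3 - <<'E'
from h import *
def rect(P,m,n):
    Q=P[m&np.isfinite(P[...,0])]; 
    r=cv2.minAreaRect((Q[:,:2]*1000).astype(np.float32)); w,h=r[1]; a=r[2]+(90 if h>w else 0)
    l=cv2.fitLine((Q[:,:2]*1000).astype(np.float32),cv2.DIST_HUBER,0,.01,.01).ravel()
    print(n,len(Q),"z",np.round(np.percentile(Q[:,2]*1000,[5,50,95]),1),"c",np.round(r[0],1),np.round(r[1],1),"az",round(a,2),"line az",round(np.degrees(np.arctan(l[1]/l[0])),2))
for f in("w1","d1"):
    D=np.load(f+".npz");P=D["P"];hsv=cv2.cvtColor(D["img"],cv2.COLOR_BGR2HSV);H,S,V=[hsv[...,i].astype(int) for i in range(3)]
    X,Y,Z=[P[...,i] for i in range(3)]
    reg=(abs(X-.43)<.05)&(Y>-.15)&(Y<.14)
    print(f)
    try:
        rect(P,reg&(Z>.010)&(Z<.03)&((V<60)|((S>140)&((H<8)|(H>172)))),"handle")
        rect(P,reg&(Z>.0035)&(Z<.03),"bar")
        rect(P,reg&(S>140)&((H<8)|(H>172))&(Z<.03),"red")
    except Exception as e: print(e)
    sp=(abs(X-.514)<.06)&(abs(Y+.209)<.09)&(Z<.05)
    try:
        rect(P,sp&(Z>.024),"tailtop"); rect(P,sp&(Z>.008),"spacer"); rect(P,sp&(Z>.015)&(Z<.021),"slabtop")
    except Exception as e: print(e)
D=np.load("d1.npz");P=D["P"];hsv=cv2.cvtColor(D["img"],cv2.COLOR_BGR2HSV);H,S,V=[hsv[...,i].astype(int) for i in range(3)]
X,Y,Z=[P[...,i] for i in range(3)]
L=np.linalg.norm(P[...,:2]-[.633,.21],axis=-1)<.15
rect(P,L&(H>100)&(H<128)&(S>110)&(abs(Z-.064)<.005),"plate side")
# die frame clouds
for f in("s1","d1"):
    P=np.load(f+".npz")["P"]; a=np.radians(AZ); d=P[...,:2]*1000-O
    x=d[...,0]*np.cos(a)+d[...,1]*np.sin(a); y=-d[...,0]*np.sin(a)+d[...,1]*np.cos(a); z=P[...,2]*1000
    m=(x>-45)&(x<-15)&(abs(y-50)<40)&(z>38)&(z<52)
    print(f,"rod x",np.round(np.percentile(x[m],[5,50,95]),1),"y",np.round(np.percentile(y[m],[3,50,97]),1),"z",np.round(np.percentile(z[m],[50,90,98]),1),m.sum())
    m=(abs(x-57)<100)&(abs(y)<140)&(z>20)&(z<36); print("shoe top",np.round([np.percentile(x[m],2),*np.percentile(y[m],[2,98])],1),m.sum())
    m=(abs(x-57)<90)&(abs(y)<130)&(z>60)&(z<69); print("plate",np.round([*np.percentile(x[m],[1,99]),*np.percentile(y[m],[1,99])],1),np.median(z[m]),m.sum())
E
```

```text
w1
handle 1937 z [15.1 16.7 18.1] c [430.9 -69.7] [113.4  17.3] az 83.88 line az 83.96
bar 3548 z [ 6.9 15.7 17.8] c [416.8 -33.5] [184.2  57. ] az 82.37 line az 83.48
red 104 z [15.9 17.1 18.3] c [ 424.5 -122.6] [ 6.8 15.8] az 175.93 line az -7.2
tailtop 905 z [26.2 30.7 31.9] c [ 508.5 -239.2] [60.7 19.8] az 76.57 line az 76.87
spacer 2965 z [12.2 19.2 31.5] c [ 516.1 -210.4] [120.3  40.4] az 76.24 line az 74.55
slabtop 1646 z [15.7 18.9 20.1] c [ 516.4 -209.4] [118.   40.4] az 76.24 line az 68.12
d1
handle 62 z [11.  15.  17.2] c [427.  -75.9] [109.   14.2] az 84.1 line az 86.66
bar 340 z [ 4.2 11.8 17.3] c [445.6 -19.8] [270.2  91. ] az 83.62 line az 83.05
red 33 z [ 5.9 13.5 17. ] c [ 422.1 -122.4] [16.8 13.9] az 82.68 line az -41.54
tailtop 137 z [26.1 29.6 31.6] c [ 506.7 -242.2] [60.5 20.7] az 75.63 line az 75.84
spacer 408 z [10.9 18.7 31. ] c [ 514.4 -212.8] [121.6  41.1] az 76.97 line az 76.22
slabtop 197 z [15.7 17.9 19.9] c [ 514.4 -214.6] [118.2  40.2] az 76.97 line az 71.65
plate side 602 z [61.4 64.6 66.7] c [630.4 206.3] [117.9 193.6] az 170.69 line az -13.56
s1 rod x [-36.7 -30.8 -26.3] y [27.5 55.1 75.6] z [42.6 44.9 45.3] 62
shoe top [-41.7 -87.3 101.1] 1011
plate [  1.2 113.8 -93.6  98.6] 64.65762790263297 1810
d1 rod x [-42.1 -37.5 -31. ] y [25.9 50.  74.2] z [42.  44.3 45.3] 46
shoe top [-41.8 -94.4  99.8] 521
plate [ -4.8 102.1 -95.4  97. ] 64.59629795941547 655
```

>>> {"name": "move_arm", "arguments": {
  "increments": [
    {"dx":0.0095,"dy":-0.0014,"dz":0.03,"wx":0,"wy":0,"wz":0.4,"hand":0.5},
    {"dx":0.0095,"dy":-0.0014,"dz":0.035,"wx":0,"wy":0,"wz":0,"hand":0.5},
    {"dx":0.0095,"dy":-0.0014,"dz":0.035,"wx":0,"wy":0,"wz":0,"hand":0.5},
    {"dx":0,"dy":0,"dz":0.035,"wx":0,"wy":0,"wz":0,"hand":0.5},
    {"dx":0,"dy":0,"dz":0.02,"wx":0,"wy":0,"wz":0,"hand":0.5}
  ]
}}

```text
clock: 2.43
tool_pos: [0.4295, -0.0711, 0.0287]
ee_rot: [-2.332, -2.102, 0.003]
force: [-0.4, -0.0, -0.2]
gripper_width: 0.0424
finger_force: 0.0
```

>>> {"name": "move_arm", "arguments": {
  "increments": [
    {"dx":0,"dy":0,"dz":0.015,"wx":0,"wy":0,"wz":0,"hand":0.5},
    {"dx":0,"dy":0,"dz":0.008,"wx":0,"wy":0,"wz":0,"hand":0.5},
    {"dx":0,"dy":0,"dz":0.003,"wx":0,"wy":0,"wz":0,"hand":0.5},
    {"dx":0,"dy":0,"dz":0,"wx":0,"wy":0,"wz":0,"hand":0.5},
    {"dx":0,"dy":0,"dz":0,"wx":0,"wy":0,"wz":0,"hand":0.5}
  ]
}}

```text
clock: 2.85
tool_pos: [0.4314, -0.0716, 0.0059]
ee_rot: [2.333, 2.103, 0.001]
force: [0.2, 0.0, -0.0]
gripper_width: 0.0427
finger_force: 0.0
```

```bash
python3 - <<'E'
from h import *
st()
E
```

```text
t 2.85 p [431.4 -71.6   5.9] az 84.05 pitch 0.01 roll z 0.001 F [ 0.2  0.  -0. ] T [-0.03 -0.07 -0.02] w 42.7 ff 0.0
```

>>> {"name": "move_arm", "arguments": {
  "increments": [
    {"dx":0,"dy":-0.0006,"dz":0.0035,"wx":0,"wy":0,"wz":0,"hand":0.5},
    {"dx":0,"dy":0,"dz":0,"wx":0,"wy":0,"wz":0,"hand":0},
    {"dx":0,"dy":0,"dz":0,"wx":0,"wy":0,"wz":0,"hand":0},
    {"dx":0,"dy":0,"dz":0,"wx":0,"wy":0,"wz":0,"hand":0},
    {"dx":0,"dy":0,"dz":0,"wx":0,"wy":0,"wz":0,"hand":0}
  ],
  "newtons": 100
}}

```text
clock: 3.27
tool_pos: [0.4307, -0.0713, 0.0027]
ee_rot: [2.333, 2.103, 0.001]
force: [-2.0, -0.4, 9.4]
gripper_width: 0.0153
finger_force: 98.2
```

>>> {"name": "move_arm", "arguments": {
  "increments": [
    {"dx":0,"dy":0,"dz":0,"wx":0,"wy":0,"wz":0,"hand":0},
    {"dx":0,"dy":0,"dz":-0.01,"wx":0,"wy":0,"wz":0,"hand":0},
    {"dx":0,"dy":0,"dz":-0.025,"wx":0,"wy":0,"wz":0,"hand":0},
    {"dx":0,"dy":0,"dz":-0.035,"wx":0,"wy":0,"wz":0,"hand":0},
    {"dx":0,"dy":0,"dz":-0.035,"wx":0,"wy":0,"wz":0,"hand":0}
  ]
}}

```text
clock: 3.68
tool_pos: [0.4291, -0.071, 0.1079]
ee_rot: [-2.332, -2.102, 0.003]
force: [2.1, -1.1, -2.3]
gripper_width: 0.0151
finger_force: 98.2
```

```bash
python3 - <<'E'
from h import *
st()
t=die(-170,50)/1000
print(t); plan([t[0],t[1]-.02,.135],pose(AZ,18),8)
E
```

```text
t 3.68 p [429.1 -71.  107.9] az 84.08 pitch -0.01 roll z -0.003 F [ 2.1 -1.1 -2.3] T [-0.23  0.   -0.  ] w 15.1 ff 98.2
[ 0.54479399 -0.00580887]
1: d [ 7.1 13.8 -3.4] w [ 0.06 -2.25  0.48]
2: d [ 7.1 13.7 -3.7] w [ 0.06 -2.25  0.48]
3: d [ 7.1 13.7 -4. ] w [ 0.06 -2.25  0.48]
4: d [ 7.  13.6 -4.3] w [ 0.06 -2.25  0.48]
5: d [ 6.9 13.5 -4.6] w [ 0.06 -2.25  0.48]
6: d [ 6.9 13.5 -4.9] w [ 0.06 -2.25  0.48]
7: d [ 6.8 13.4 -5.2] w [ 0.06 -2.25  0.48]
8: d [ 6.7 13.4 -5.4] w [ 0.06 -2.25  0.48]
```

>>> {"name": "move_arm", "arguments": {
  "increments": [
    {"dx":0.007,"dy":0.0138,"dz":-0.0035,"wx":0,"wy":-2.25,"wz":0.5,"hand":0},
    {"dx":0.007,"dy":0.0137,"dz":-0.0037,"wx":0,"wy":-2.25,"wz":0.5,"hand":0},
    {"dx":0.007,"dy":0.0137,"dz":-0.004,"wx":0,"wy":-2.25,"wz":0.5,"hand":0},
    {"dx":0.007,"dy":0.0136,"dz":-0.0043,"wx":0,"wy":-2.25,"wz":0.5,"hand":0},
    {"dx":0.007,"dy":0.0135,"dz":-0.0046,"wx":0,"wy":-2.25,"wz":0.5,"hand":0}
  ]
}}

```text
clock: 4.1
tool_pos: [0.5028, -0.043, 0.1252]
ee_rot: [2.272, 1.959, -0.221]
force: [-0.4, -0.1, -2.9]
gripper_width: 0.0154
finger_force: 98.3
```

>>> {"name": "move_arm", "arguments": {
  "increments": [
    {"dx":0.007,"dy":0.0135,"dz":-0.005,"wx":0,"wy":-2.25,"wz":0.5,"hand":0},
    {"dx":0.0068,"dy":0.0134,"dz":-0.0052,"wx":0,"wy":-2.25,"wz":0.5,"hand":0},
    {"dx":0.0067,"dy":0.0134,"dz":-0.0054,"wx":0,"wy":-2.25,"wz":0.5,"hand":0},
    {"dx":0,"dy":0,"dz":0,"wx":0,"wy":0,"wz":0,"hand":0},
    {"dx":0,"dy":0,"dz":0,"wx":0,"wy":0,"wz":0,"hand":0}
  ]
}}

```text
clock: 4.52
tool_pos: [0.5461, -0.0254, 0.135]
ee_rot: [2.229, 1.874, -0.342]
force: [-1.1, 0.4, -3.4]
gripper_width: 0.015
finger_force: 98.4
```

>>> {"name": "move_arm", "arguments": {
  "increments": [
    {"dx":0,"dy":0,"dz":0,"wx":0,"wy":0,"wz":0,"hand":0},
    {"dx":0,"dy":0,"dz":0,"wx":0,"wy":0,"wz":0,"hand":0},
    {"dx":0,"dy":0,"dz":0,"wx":0,"wy":0,"wz":0,"hand":0},
    {"dx":0,"dy":0,"dz":0,"wx":0,"wy":0,"wz":0,"hand":0},
    {"dx":0,"dy":0,"dz":0,"wx":0,"wy":0,"wz":0,"hand":0}
  ]
}}

```text
clock: 4.93
tool_pos: [0.5455, -0.0266, 0.1349]
ee_rot: [2.231, 1.872, -0.343]
force: [-0.1, -0.0, -3.2]
gripper_width: 0.0152
finger_force: 98.4
```

```bash
python3 - <<'E'
from h import *
st()
s,P=snap("wrist"); s2,P2=snap("scene");np.savez("w2.npz",P=P,img=s["img"]);np.savez("s2.npz",P=P2,img=s2["img"])
cv2.imwrite("pics/w3.png",np.hstack([cv2.resize(s["img"],(480,360)),cv2.resize(s2["img"][160:260,140:228],(317,360))]))
a=np.radians(AZ)
for n,P in(("wrist",P),("scene",P2)):
    d=P[...,:2]*1000-O; x=d[...,0]*np.cos(a)+d[...,1]*np.sin(a); y=-d[...,0]*np.sin(a)+d[...,1]*np.cos(a); z=P[...,2]*1000
    m=(abs(x-57)<90)&(abs(y)<130)&(z>60)&(z<69)
    if m.sum()>50:
        r=cv2.minAreaRect(np.stack([x[m],y[m]],1).astype(np.float32)); print(n,"plate",np.round([*np.percentile(x[m],[1,99]),*np.percentile(y[m],[1,99])],1),r,np.median(z[m]),m.sum())
    m=(abs(x-55)<30)&(abs(y)<30)&(z>78)&(z<92)
    if m.sum()>20: print("spigot",cv2.minEnclosingCircle(np.stack([x[m],y[m]],1).astype(np.float32)),np.median(z[m]))
    m=(x>-45)&(x<-15)&(abs(y-50)<40)&(z>38)&(z<52)
    if m.sum(): print("rod",np.round(np.percentile(x[m],[5,50,95]),1),np.round(np.percentile(y[m],[3,50,97]),1),np.percentile(z[m],[50,95]),m.sum())
E
```

```text
t 4.93 p [545.5 -26.6 134.9] az 79.9 pitch 17.98 roll z 0.011 F [-0.1 -0.  -3.2] T [ 0.11 -0.   -0.03] w 15.2 ff 98.4
scene plate [  1.1 113.8 -94.   98.4] ((57.31167221069336, 1.2788619995117188), (197.1544952392578, 115.20758056640625), 89.42735290527344) 64.67996765334416 1824
spigot ((54.099884033203125, 0.9243311882019043), 19.049278259277344) 84.4029070626544
rod [-36.1 -30.8 -26.4] [27.2 56.3 77.7] [42.60729895 45.20414712] 64
```

View pics/w3.png

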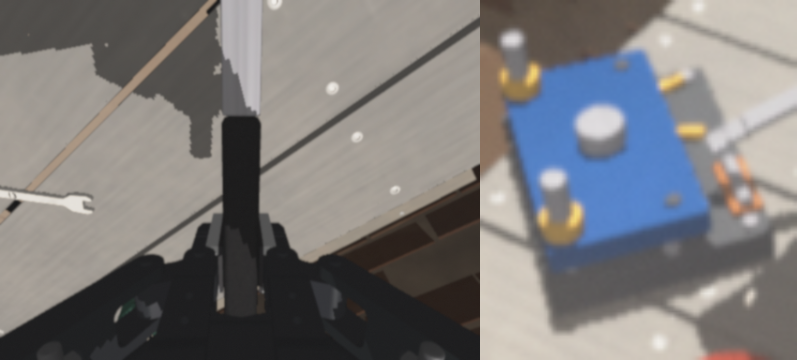

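```bash
sed -i 's/^O=.*/O=np.array([621.8,152.7]); AZ=80.2/' h.py; python3 - <<'E'
from h import *
s=robot.get_state(); R=Ro.from_rotvec(s["ee_rot"]); p=s["tool_pos"]
P=np.load("s2.npz")["P"].reshape(-1,3); P=P[np.isfinite(P[:,0])]
q=R.inv().apply(P-p)*1000
m=(q[:,0]>70)&(q[:,0]<200)&(abs(q[:,1])<16)&(abs(q[:,2]+2)<14)
q=q[m]; print(m.sum(),"tip x",np.percentile(q[:,0],[95,98,100]))
for a in range(70,200,15):
    k=(q[:,0]>a)&(q[:,0]<=a+15)
    if k.sum()>3: print(a,k.sum(),"y",np.percentile(q[k,1],[5,50,95]).round(1),"z",np.percentile(q[k,2],[10,50,90]).round(1))
E
```

```text
277 tip x [178.68924836 182.41443169 184.34532739]
70 35 y [-9.5 -5.3  6.1] z [-5.2 -3.5 -0.1]
85 37 y [-9.6 -3.1  6. ] z [-4.6 -2.6  1.1]
100 36 y [-9.5 -3.5  7.8] z [-5.2 -2.7  0.5]
115 38 y [-10.2  -2.9   7.2] z [-4.6 -2.7  0.4]
130 37 y [-9.5 -2.9  7.9] z [-3.8 -2.2  1.4]
145 36 y [-9.5 -2.1  6.9] z [-3.  -2.   1.3]
160 35 y [-8.6 -2.   8.6] z [-2.5 -0.8  1.6]
175 23 y [-9.4 -2.6  8.3] z [-1.4  0.   2.6]
```

```bash
sed -i 's/^O=.*/O=np.array([622.5,153.0]); AZ=80.2/' h.py; cat >> h.py <<'E'
L=184.0; U=2.7
def tcp_for_tip(x,y,z,pitch):
    c,s_=np.cos(np.radians(pitch)),np.sin(np.radians(pitch))
    t=die(x-L*c+U*s_,y); return np.array([t[0],t[1],z+L*s_+U*c])/1000
def tip():
    s=robot.get_state(); R=Ro.from_rotvec(s["ee_rot"]); w=s["tool_pos"]*1000+R.apply([L,0,U]); a=np.radians(AZ); d=w[:2]-O
    r=s["tool_pos"]*1000; xa=R.apply([1,0,0])
    X=lambda q:np.array([(q[0]-O[0])*np.cos(a)+(q[1]-O[1])*np.sin(a),-(q[0]-O[0])*np.sin(a)+(q[1]-O[1])*np.cos(a),q[2]])
    t=X(w); b=X(w-R.apply([60,0,0])); k=(-32-b[0])/(t[0]-b[0]); f=(0-b[0])/(t[0]-b[0])
    print("tip",t.round(1),"bottom z at rod",(b+k*(t-b)).round(1),"top z at x=0",round((b+f*(t-b))[2]+4.1,1))
E
python3 - <<'E'
from h import *
st();tip()
c=np.cos(np.radians(22))
p=tcp_for_tip(10-30*c,50,32+30*np.sin(np.radians(22)),22);print(p)
plan(p,pose(AZ,22),5)
E
```

```text
t 5.03 p [545.8 -26.4 134.8] az 79.91 pitch 17.98 roll z 0.011 F [-0.7 -0.3 -3.2] T [ 0.12  0.01 -0.01] w 15.0 ff 98.4
tip [-15.7  44.2  75.5] bottom z at rod [-32.   44.2  80.8] top z at x=0 74.5
[ 0.54133134 -0.02316079  0.11466921]
1: d [ 1.7 -1.   3.7] w [ 0.11 -0.8  -0.06]
2: d [ 1.8 -1.   3.7] w [ 0.11 -0.8  -0.06]
3: d [ 1.8 -1.   3.6] w [ 0.11 -0.8  -0.06]
4: d [ 1.9 -1.   3.6] w [ 0.11 -0.8  -0.06]
5: d [ 1.9 -1.   3.6] w [ 0.11 -0.8  -0.06]
```

>>> {"name": "move_arm", "arguments": {
  "increments": [
    {"dx":0.0017,"dy":-0.001,"dz":0.0037,"wx":0.1,"wy":-0.8,"wz":-0.05,"hand":0},
    {"dx":0.0018,"dy":-0.001,"dz":0.0037,"wx":0.1,"wy":-0.8,"wz":-0.05,"hand":0},
    {"dx":0.0018,"dy":-0.001,"dz":0.0036,"wx":0.1,"wy":-0.8,"wz":-0.05,"hand":0},
    {"dx":0.0019,"dy":-0.001,"dz":0.0036,"wx":0.1,"wy":-0.8,"wz":-0.05,"hand":0},
    {"dx":0.0019,"dy":-0.001,"dz":0.0036,"wx":0.1,"wy":-0.8,"wz":-0.05,"hand":0}
  ]
}}

```text
clock: 5.45
tool_pos: [0.5413, -0.0226, 0.1138]
ee_rot: [2.189, 1.844, -0.427]
force: [-0.1, -0.2, -2.6]
gripper_width: 0.0148
finger_force: 98.3
```

>>> {"name": "move_arm", "arguments": {
  "increments": [
    {"dx":0,"dy":0,"dz":0,"wx":0,"wy":0,"wz":0,"hand":0},
    {"dx":0,"dy":0,"dz":0,"wx":0,"wy":0,"wz":0,"hand":0},
    {"dx":0,"dy":0,"dz":0,"wx":0,"wy":0,"wz":0,"hand":0},
    {"dx":0,"dy":0,"dz":0,"wx":0,"wy":0,"wz":0,"hand":0},
    {"dx":0,"dy":0,"dz":0,"wx":0,"wy":0,"wz":0,"hand":0}
  ]
}}

```text
clock: 5.87
tool_pos: [0.5418, -0.023, 0.1148]
ee_rot: [2.19, 1.844, -0.424]
force: [1.2, -0.5, -3.9]
gripper_width: 0.0154
finger_force: 98.3
```

```bash
python3 - <<'E'
from h import *
st();tip()
s,P=snap("side"); s2,P2=snap("scene")
cv2.imwrite("pics/w4.png",np.hstack([cv2.resize(s["img"][90:190,190:320],(468,360),interpolation=2),cv2.resize(s2["img"][160:260,140:228],(317,360),interpolation=2)]))
E
```

```text
t 5.87 p [541.8 -23.  114.8] az 80.15 pitch 21.97 roll z 0.002 F [ 1.2 -0.5 -3.9] T [ 0.21 -0.04  0.06] w 15.4 ff 98.3
tip [-17.6  49.5  43.5] bottom z at rod [-32.   49.5  49.3] top z at x=0 40.5
```

View pics/w4.png

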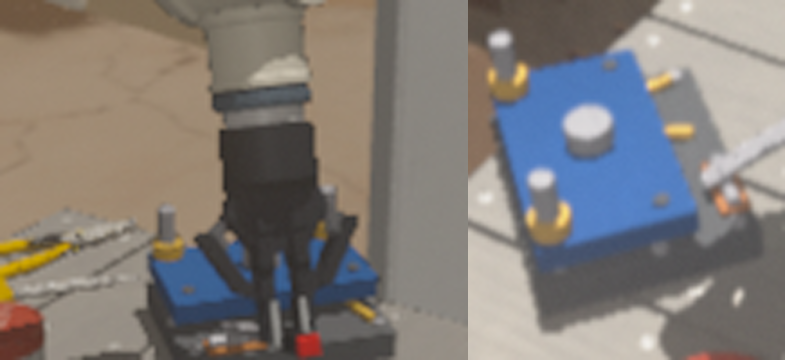

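The bar lies over the fulcrum, tip at (712,180) in the scene crop, just short of the plate edge. I'm inserting it along its own axis.

>>> {"name": "move_arm", "arguments": {
  "increments": [
    {"dx":0.004,"dy":0,"dz":0,"wx":0,"wy":0,"wz":0,"hand":0},
    {"dx":0.004,"dy":0,"dz":0,"wx":0,"wy":0,"wz":0,"hand":0},
    {"dx":0.004,"dy":0,"dz":0,"wx":0,"wy":0,"wz":0,"hand":0},
    {"dx":0.003,"dy":0,"dz":0,"wx":0,"wy":0,"wz":0,"hand":0},
    {"dx":0.002,"dy":0,"dz":0,"wx":0,"wy":0,"wz":0,"hand":0}
  ]
}}

```text
clock: 6.38
tool_pos: [0.5443, -0.0068, 0.1079]
ee_rot: [2.19, 1.845, -0.424]
force: [0.3, -0.0, -2.9]
gripper_width: 0.0154
finger_force: 98.3
```

>>> {"name": "move_arm", "arguments": {
  "increments": [
    {"dx":0.002,"dy":0,"dz":0,"wx":0,"wy":0,"wz":0,"hand":0},
    {"dx":0.002,"dy":0,"dz":0,"wx":0,"wy":0,"wz":0,"hand":0},
    {"dx":0.001,"dy":0,"dz":0,"wx":0,"wy":0,"wz":0,"hand":0},
    {"dx":0,"dy":0,"dz":0,"wx":0,"wy":0,"wz":0,"hand":0},
    {"dx":0,"dy":0,"dz":0,"wx":0,"wy":0,"wz":0,"hand":0}
  ]
}}

```text
clock: 6.8
tool_pos: [0.545, -0.0028, 0.1063]
ee_rot: [2.19, 1.844, -0.424]
force: [0.3, -1.2, -3.2]
gripper_width: 0.0152
finger_force: 98.3
```

```bash
python3 - <<'E'
from h import *
st();tip()
E
```

```text
t 6.8 p [545.   -2.8 106.3] az 80.18 pitch 21.99 roll z 0.001 F [ 0.3 -1.2 -3.2] T [ 0.16 -0.01  0.01] w 15.2 ff 98.3
tip [ 2.9 49.8 34.9] bottom z at rod [-32.   49.8  49. ] top z at x=0 40.2
```

>>> {"name": "move_arm", "arguments": {
  "increments": [
    {"dx":0.002,"dy":0,"dz":0,"wx":0,"wy":0,"wz":0,"hand":0},
    {"dx":0.002,"dy":0,"dz":0,"wx":0,"wy":0,"wz":0,"hand":0},
    {"dx":0.002,"dy":0,"dz":0,"wx":0,"wy":0,"wz":0,"hand":0},
    {"dx":0.002,"dy":0,"dz":0,"wx":0,"wy":0,"wz":0,"hand":0},
    {"dx":0,"dy":0,"dz":0,"wx":0,"wy":0,"wz":0,"hand":0}
  ]
}}

```text
clock: 7.22
tool_pos: [0.5463, 0.0049, 0.1031]
ee_rot: [2.19, 1.844, -0.424]
force: [-0.3, 0.7, -2.8]
gripper_width: 0.0155
finger_force: 98.3
```

```bash
python3 - <<'E'
from h import *
st();tip()
E
```

```text
t 7.22 p [546.3   4.9 103.1] az 80.19 pitch 21.98 roll z 0.001 F [-0.3  0.7 -2.8] T [ 0.17 -0.03  0.02] w 15.5 ff 98.3
tip [10.7 49.8 31.7] bottom z at rod [-32.   49.8  49. ] top z at x=0 40.2
```

>>> {"name": "move_arm", "arguments": {
  "increments": [
    {"dx":0,"dy":0,"dz":0.0032,"wx":0,"wy":1,"wz":0,"hand":0},
    {"dx":0,"dy":0,"dz":0.0016,"wx":0,"wy":0.5,"wz":0,"hand":0},
    {"dx":0,"dy":0,"dz":0.0016,"wx":0,"wy":0.5,"wz":0,"hand":0},
    {"dx":0,"dy":0,"dz":0,"wx":0,"wy":0,"wz":0,"hand":0},
    {"dx":0,"dy":0,"dz":0,"wx":0,"wy":0,"wz":0,"hand":0}
  ]
}}

```text
clock: 7.63
tool_pos: [0.5458, 0.0018, 0.0973]
ee_rot: [2.212, 1.861, -0.389]
force: [0.9, 0.2, -3.4]
gripper_width: 0.0152
finger_force: 98.3
```

>>> {"name": "move_arm", "arguments": {
  "increments": [
    {"dx":0,"dy":0,"dz":0.0016,"wx":0,"wy":0.5,"wz":0,"hand":0},
    {"dx":0,"dy":0,"dz":0.0016,"wx":0,"wy":0.5,"wz":0,"hand":0},
    {"dx":0,"dy":0,"dz":0.0016,"wx":0,"wy":0.5,"wz":0,"hand":0},
    {"dx":0,"dy":0,"dz":0,"wx":0,"wy":0,"wz":0,"hand":0},
    {"dx":0,"dy":0,"dz":0,"wx":0,"wy":0,"wz":0,"hand":0}
  ]
}}

```text
clock: 8.05
tool_pos: [0.5455, 0.0004, 0.0928]
ee_rot: [2.227, 1.875, -0.361]
force: [0.1, -0.0, -2.7]
gripper_width: 0.0155
finger_force: 98.3
```

```bash
python3 - <<'E'
from h import *
st();tip()
E
```

```text
t 8.05 p [5.455e+02 4.000e-01 9.280e+01] az 80.16 pitch 18.49 roll z 0.001 F [ 0.1 -0.  -2.7] T [ 0.12 -0.04 -0.03] w 15.5 ff 98.3
tip [10.2 49.8 31.9] bottom z at rod [-32.   49.8  46. ] top z at x=0 39.4
```

>>> {"name": "move_arm", "arguments": {
  "increments": [
    {"dx":0,"dy":0,"dz":0.0016,"wx":0,"wy":0.5,"wz":0,"hand":0},
    {"dx":0,"dy":0,"dz":0.0016,"wx":0,"wy":0.5,"wz":0,"hand":0},
    {"dx":0,"dy":0,"dz":0,"wx":0,"wy":0,"wz":0,"hand":0},
    {"dx":0,"dy":0,"dz":0,"wx":0,"wy":0,"wz":0,"hand":0},
    {"dx":0,"dy":0,"dz":0,"wx":0,"wy":0,"wz":0,"hand":0}
  ]
}}

```text
clock: 8.47
tool_pos: [0.5455, -0.0004, 0.0898]
ee_rot: [2.237, 1.884, -0.343]
force: [-0.4, -0.2, -1.9]
gripper_width: 0.0153
finger_force: 98.4
```

>>> {"name": "move_arm", "arguments": {
  "increments": [
    {"dx":0,"dy":0,"dz":0.0016,"wx":0,"wy":0.5,"wz":0,"hand":0},
    {"dx":0,"dy":0,"dz":0.0016,"wx":0,"wy":0.5,"wz":0,"hand":0},
    {"dx":0,"dy":0,"dz":0,"wx":0,"wy":0,"wz":0,"hand":0},
    {"dx":0,"dy":0,"dz":0,"wx":0,"wy":0,"wz":0,"hand":0},
    {"dx":0,"dy":0,"dz":0,"wx":0,"wy":0,"wz":0,"hand":0}
  ]
}}

```text
clock: 8.88
tool_pos: [0.5454, -0.0013, 0.0868]
ee_rot: [2.247, 1.892, -0.324]
force: [-1.3, 1.3, -1.2]
gripper_width: 0.0151
finger_force: 98.5
```

```bash
python3 - <<'E'
from h import *
st();tip()
E
```

```text
t 8.88 p [545.4  -1.3  86.8] az 80.18 pitch 16.48 roll z 0.001 F [-1.3  1.3 -1.2] T [ 0.31 -0.04  0.02] w 15.1 ff 98.5
tip [10.5 49.7 32. ] bottom z at rod [-32.   49.7  44.6] top z at x=0 39.2
```

Contact with the rod felt: crown about 44.7 mm. Now levering about it.

>>> {"name": "move_arm", "arguments": {
  "increments": [
    {"dx":0,"dy":0,"dz":0.0024,"wx":0,"wy":1,"wz":0,"hand":0},
    {"dx":0,"dy":0,"dz":0.0024,"wx":0,"wy":1,"wz":0,"hand":0},
    {"dx":0,"dy":0,"dz":0.0024,"wx":0,"wy":1,"wz":0,"hand":0},
    {"dx":0,"dy":0,"dz":0.0024,"wx":0,"wy":1,"wz":0,"hand":0},
    {"dx":0,"dy":0,"dz":0,"wx":0,"wy":0,"wz":0,"hand":0}
  ]
}}

```text
clock: 9.3
tool_pos: [0.5445, -0.0044, 0.0771]
ee_rot: [2.289, 1.926, -0.248]
force: [0.5, 0.8, -1.2]
gripper_width: 0.0151
finger_force: 98.5
```

>>> {"name": "move_arm", "arguments": {
  "increments": [
    {"dx":0,"dy":0,"dz":0.0024,"wx":0,"wy":1,"wz":0,"hand":0},
    {"dx":0,"dy":0,"dz":0.0024,"wx":0,"wy":1,"wz":0,"hand":0},
    {"dx":0,"dy":0,"dz":0.0024,"wx":0,"wy":1,"wz":0,"hand":0},
    {"dx":0,"dy":0,"dz":0,"wx":0,"wy":0,"wz":0,"hand":0},
    {"dx":0,"dy":0,"dz":0,"wx":0,"wy":0,"wz":0,"hand":0}
  ]
}}

```text
clock: 9.72
tool_pos: [0.5446, -0.0053, 0.0703]
ee_rot: [2.317, 1.95, -0.191]
force: [-0.1, 1.2, -1.5]
gripper_width: 0.0152
finger_force: 98.6
```

```bash
cat >> h.py <<'E'
def plate():
    z=[]; 
    for _ in range(2):
        s,P=snap("scene"); P=P*1000; a=np.radians(AZ); d=P[...,:2]-O; x=d[...,0]*np.cos(a)+d[...,1]*np.sin(a); y=-d[...,0]*np.sin(a)+d[...,1]*np.cos(a)
        m=(x>10)&(x<80)&(abs(y)<70)&(np.hypot(x-55,y)>28)&(P[...,2]>55)&(P[...,2]<90)
        z.append(np.median(P[...,2][m]))
    print("plate top z",np.round(z,2),"(start 64.65)")
E
python3 - <<'E'
from h import *
st();tip();plate()
E
```

```text
t 9.72 p [544.6  -5.3  70.3] az 80.16 pitch 9.47 roll z 0.001 F [-0.1  1.2 -1.5] T [ 0.21 -0.11 -0.02] w 15.2 ff 98.6
tip [11.8 49.7 37.4] bottom z at rod [-32.   49.7  44.7] top z at x=0 43.5
plate top z [64.61 64.72] (start 64.65)
```

>>> {"name": "move_arm", "arguments": {
  "increments": [
    {"dx":0,"dy":0,"dz":0.0024,"wx":0,"wy":1,"wz":0,"hand":0},
    {"dx":0,"dy":0,"dz":0.0024,"wx":0,"wy":1,"wz":0,"hand":0},
    {"dx":0,"dy":0,"dz":0.0024,"wx":0,"wy":1,"wz":0,"hand":0},
    {"dx":0,"dy":0,"dz":0.0024,"wx":0,"wy":1,"wz":0,"hand":0},
    {"dx":0,"dy":0,"dz":0,"wx":0,"wy":0,"wz":0,"hand":0}
  ]
}}

```text
clock: 10.23
tool_pos: [0.5449, -0.0064, 0.0616]
ee_rot: [2.354, 1.982, -0.11]
force: [-1.4, 3.1, 6.3]
gripper_width: 0.0152
finger_force: 99.6
```

```bash
python3 - <<'E'
from h import *
st();tip();plate()
E
```

```text
t 10.23 p [544.9  -6.4  61.6] az 80.2 pitch 5.43 roll z 0.002 F [-1.4  3.1  6.3] T [0.23 0.37 0.08] w 15.2 ff 99.6
tip [12.6 49.4 41.4] bottom z at rod [-32.   49.4  45.7] top z at x=0 46.7
plate top z [65.65 65.61] (start 64.65)
```

>>> {"name": "move_arm", "arguments": {
  "increments": [
    {"dx":0,"dy":0,"dz":0.0026,"wx":0,"wy":1,"wz":0,"hand":0},
    {"dx":0,"dy":0,"dz":0.0026,"wx":0,"wy":1,"wz":0,"hand":0},
    {"dx":0,"dy":0,"dz":0.0026,"wx":0,"wy":1,"wz":0,"hand":0},
    {"dx":0,"dy":0,"dz":0.0026,"wx":0,"wy":1,"wz":0,"hand":0},
    {"dx":0,"dy":0,"dz":0,"wx":0,"wy":0,"wz":0,"hand":0}
  ],
  "newtons": 120
}}

```text
clock: 10.75
tool_pos: [0.5447, -0.0073, 0.0512]
ee_rot: [2.389, 2.012, -0.028]
force: [-2.2, 2.3, 8.2]
gripper_width: 0.0144
finger_force: 120.4
```

```bash
python3 - <<'E'
from h import *
st();tip();plate()
E
```

```text
t 10.75 p [544.7  -7.3  51.2] az 80.21 pitch 1.44 roll z 0.002 F [-2.2  2.3  8.2] T [0.06 0.33 0.11] w 14.4 ff 120.4
tip [12.6 49.4 43.9] bottom z at rod [-32.   49.4  45. ] top z at x=0 48.3
plate top z [68.31 68.22] (start 64.65)
```

>>> {"name": "move_arm", "arguments": {
  "increments": [
    {"dx":0,"dy":0,"dz":0.0026,"wx":0,"wy":1,"wz":0,"hand":0},
    {"dx":0,"dy":0,"dz":0.0026,"wx":0,"wy":1,"wz":0,"hand":0},
    {"dx":0,"dy":0,"dz":0.0026,"wx":0,"wy":1,"wz":0,"hand":0},
    {"dx":0,"dy":0,"dz":0.0026,"wx":0,"wy":1,"wz":0,"hand":0},
    {"dx":0,"dy":0,"dz":0.0026,"wx":0,"wy":1,"wz":0,"hand":0}
  ]
}}

```text
clock: 11.27
tool_pos: [0.545, -0.0073, 0.0388]
ee_rot: [-2.372, -2.0, -0.076]
force: [-3.2, -1.0, 14.4]
gripper_width: 0.0144
finger_force: 121.1
```

>>> {"name": "move_arm", "arguments": {
  "increments": [
    {"dx":0,"dy":0,"dz":0.0026,"wx":0,"wy":1,"wz":0,"hand":0},
    {"dx":0,"dy":0,"dz":0.0026,"wx":0,"wy":1,"wz":0,"hand":0},
    {"dx":0,"dy":0,"dz":0.0016,"wx":0,"wy":0.5,"wz":0,"hand":0},
    {"dx":0,"dy":0,"dz":0,"wx":0,"wy":0,"wz":0,"hand":0},
    {"dx":0,"dy":0,"dz":0,"wx":0,"wy":0,"wz":0,"hand":0}
  ]
}}

```text
clock: 11.68
tool_pos: [0.5453, -0.007, 0.0321]
ee_rot: [-2.35, -1.981, -0.126]
force: [-2.5, -2.9, 12.1]
gripper_width: 0.0146
finger_force: 121.1
```

```bash
python3 - <<'E'
from h import *
st();tip();plate()
E
```

```text
t 11.68 p [545.3  -7.   32.1] az 80.28 pitch -5.99 roll z 0.003 F [-2.5 -2.9 12.1] T [-0.36  0.46  0.2 ] w 14.6 ff 121.1
tip [12.5 49.1 48.6] bottom z at rod [-32.   49.1  44. ] top z at x=0 51.4
plate top z [73.79 73.81] (start 64.65)
```

>>> {"name": "move_arm", "arguments": {
  "increments": [
    {"dx":0,"dy":0,"dz":0.0024,"wx":0,"wy":1,"wz":0,"hand":0},
    {"dx":0,"dy":0,"dz":0.001,"wx":0,"wy":0.5,"wz":0,"hand":0},
    {"dx":0,"dy":0,"dz":0,"wx":0,"wy":0,"wz":0,"hand":0},
    {"dx":0,"dy":0,"dz":0,"wx":0,"wy":0,"wz":0,"hand":0},
    {"dx":0,"dy":0,"dz":0,"wx":0,"wy":0,"wz":0,"hand":0}
  ]
}}

```text
clock: 12.2
tool_pos: [0.5454, -0.0066, 0.0288]
ee_rot: [-2.336, -1.97, -0.156]
force: [-3.0, -3.2, 13.8]
gripper_width: 0.0149
finger_force: 121.1
```

```bash
python3 - <<'E'
from h import *
st();tip();plate()
E
```

```text
t 12.2 p [545.4  -6.6  28.8] az 80.3 pitch -7.49 roll z 0.003 F [-3.  -3.2 13.8] T [-0.46  0.47  0.21] w 14.9 ff 121.1
tip [12.4 49.1 50.1] bottom z at rod [-32.   49.1  44.3] top z at x=0 52.6
plate top z [74.79 74.78] (start 64.65)
```

>>> {"name": "move_arm", "arguments": {
  "increments": [
    {"dx":0,"dy":0,"dz":-0.0024,"wx":0,"wy":-1,"wz":0,"hand":0},
    {"dx":0,"dy":0,"dz":-0.0036,"wx":0,"wy":-1.5,"wz":0,"hand":0},
    {"dx":0,"dy":0,"dz":-0.0048,"wx":0,"wy":-2,"wz":0,"hand":0},
    {"dx":0,"dy":0,"dz":-0.0048,"wx":0,"wy":-2,"wz":0,"hand":0},
    {"dx":0,"dy":0,"dz":-0.0048,"wx":0,"wy":-2,"wz":0,"hand":0}
  ]
}}

```text
clock: 12.72
tool_pos: [0.5445, -0.0077, 0.0483]
ee_rot: [2.392, 2.015, -0.021]
force: [0.0, 2.1, -0.3]
gripper_width: 0.0145
finger_force: 119.3
```

>>> {"name": "move_arm", "arguments": {
  "increments": [
    {"dx":0,"dy":0,"dz":-0.0048,"wx":0,"wy":-2,"wz":0,"hand":0},
    {"dx":0,"dy":0,"dz":-0.0048,"wx":0,"wy":-2,"wz":0,"hand":0},
    {"dx":0,"dy":0,"dz":0,"wx":0,"wy":0,"wz":0,"hand":0},
    {"dx":0,"dy":0,"dz":0,"wx":0,"wy":0,"wz":0,"hand":0},
    {"dx":0,"dy":0,"dz":0,"wx":0,"wy":0,"wz":0,"hand":0}
  ]
}}

```text
clock: 13.13
tool_pos: [0.5446, -0.007, 0.0573]
ee_rot: [2.359, 1.986, -0.099]
force: [-0.2, 1.7, 0.5]
gripper_width: 0.0148
finger_force: 119.3
```

```bash
python3 - <<'E'
from h import *
st();tip();plate()
E
```

```text
t 13.13 p [544.6  -7.   57.3] az 80.19 pitch 4.9 roll z 0.002 F [-0.2  1.7  0.5] T [ 0.69 -0.15 -0.07] w 14.8 ff 119.3
tip [12.2 49.5 38.9] bottom z at rod [-32.   49.5  42.7] top z at x=0 44.0
plate top z [74.83 74.76] (start 64.65)
```

>>> {"name": "move_arm", "arguments": {
  "increments": [
    {"dx":0,"dy":0,"dz":-0.003,"wx":0,"wy":0,"wz":0,"hand":0},
    {"dx":-0.01,"dy":0,"dz":0,"wx":0,"wy":0,"wz":0,"hand":0},
    {"dx":-0.02,"dy":0,"dz":0,"wx":0,"wy":0,"wz":0,"hand":0},
    {"dx":-0.03,"dy":0,"dz":-0.005,"wx":0,"wy":0,"wz":0,"hand":0},
    {"dx":-0.03,"dy":0,"dz":-0.005,"wx":0,"wy":0,"wz":0,"hand":0}
  ]
}}

```text
clock: 13.65
tool_pos: [0.5278, -0.0957, 0.0775]
ee_rot: [2.358, 1.989, -0.105]
force: [0.6, -0.4, -2.5]
gripper_width: 0.0146
finger_force: 118.9
```

```bash
python3 - <<'E'
from h import *
st();tip()
plan([.432,-.075,.025],pose(84,0),5)
E
```

```text
t 13.65 p [527.8 -95.7  77.5] az 80.31 pitch 5.01 roll z -0.001 F [ 0.6 -0.4 -2.5] T [-0.14 -0.    0.  ] w 14.6 ff 118.9
tip [-78.2  51.4  58.8] bottom z at rod [-32.   51.5  54.7] top z at x=0 56.0
1: d [  1.8 -19.6  10.4] w [-0.05  1.   -0.74]
2: d [  1.8 -19.5  10.4] w [-0.05  1.   -0.74]
3: d [  1.9 -19.5  10.5] w [-0.05  1.   -0.74]
4: d [  2.  -19.5  10.5] w [-0.05  1.   -0.74]
5: d [  2.1 -19.5  10.5] w [-0.05  1.   -0.74]
```

>>> {"name": "move_arm", "arguments": {
  "increments": [
    {"dx":0.0018,"dy":-0.0196,"dz":0.0104,"wx":0,"wy":1,"wz":-0.75,"hand":0},
    {"dx":0.0018,"dy":-0.0195,"dz":0.0104,"wx":0,"wy":1,"wz":-0.75,"hand":0},
    {"dx":0.0019,"dy":-0.0195,"dz":0.0105,"wx":0,"wy":1,"wz":-0.75,"hand":0},
    {"dx":0.002,"dy":-0.0195,"dz":0.0105,"wx":0,"wy":1,"wz":-0.75,"hand":0},
    {"dx":0.002,"dy":-0.0195,"dz":0.0105,"wx":0,"wy":1,"wz":-0.75,"hand":0}
  ]
}}

```text
clock: 14.07
tool_pos: [0.432, -0.0744, 0.025]
ee_rot: [-2.334, -2.1, 0.002]
force: [0.3, 0.1, -3.3]
gripper_width: 0.0146
finger_force: 118.9
```

>>> {"name": "move_arm", "arguments": {
  "increments": [
    {"dx":0,"dy":0,"dz":0.009,"wx":0,"wy":0,"wz":0,"hand":0},
    {"dx":0,"dy":0,"dz":0.006,"wx":0,"wy":0,"wz":0,"hand":0},
    {"dx":0,"dy":0,"dz":0.003,"wx":0,"wy":0,"wz":0,"hand":0},
    {"dx":0,"dy":0,"dz":0,"wx":0,"wy":0,"wz":0,"hand":0},
    {"dx":0,"dy":0,"dz":0,"wx":0,"wy":0,"wz":0,"hand":0}
  ]
}}

```text
clock: 14.48
tool_pos: [0.4346, -0.074, 0.0075]
ee_rot: [-2.335, -2.101, 0.001]
force: [0.8, -0.5, -2.7]
gripper_width: 0.0141
finger_force: 118.9
```

```bash
python3 - <<'E'
from h import *
st();tip()
E
```

```text
t 14.48 p [434.6 -74.    7.5] az 83.95 pitch -0.0 roll z -0.001 F [ 0.8 -0.5 -2.7] T [-0.24  0.06  0.03] w 14.1 ff 118.9
tip [-72.1 158.5   4.8] bottom z at rod [-32.  161.2   4.8] top z at x=0 8.9
```

>>> {"name": "move_arm", "arguments": {
  "increments": [
    {"dx":0,"dy":0,"dz":0.002,"wx":0,"wy":0,"wz":0,"hand":0},
    {"dx":0,"dy":0,"dz":0.0015,"wx":0,"wy":0,"wz":0,"hand":0},
    {"dx":0,"dy":0,"dz":0.0005,"wx":0,"wy":0,"wz":0,"hand":0},
    {"dx":0,"dy":0,"dz":0,"wx":0,"wy":0,"wz":0,"hand":0},
    {"dx":0,"dy":0,"dz":0,"wx":0,"wy":0,"wz":0,"hand":0}
  ],
  "newtons": 40
}}

```text
clock: 14.9
tool_pos: [0.4338, -0.0737, 0.0035]
ee_rot: [-2.335, -2.1, 0.001]
force: [0.4, 1.2, -2.2]
gripper_width: 0.0145
finger_force: 119.0
```

>>> {"name": "move_arm", "arguments": {
  "increments": [
    {"dx":0,"dy":0,"dz":0,"wx":0,"wy":0,"wz":0,"hand":0.5},
    {"dx":0,"dy":0,"dz":0,"wx":0,"wy":0,"wz":0,"hand":0.5},
    {"dx":0,"dy":0,"dz":0,"wx":0,"wy":0,"wz":0,"hand":0.5},
    {"dx":0,"dy":0,"dz":-0.02,"wx":0,"wy":0,"wz":0,"hand":0.5},
    {"dx":0,"dy":0,"dz":-0.035,"wx":0,"wy":0,"wz":0,"hand":0.5}
  ]
}}

```text
clock: 15.32
tool_pos: [0.4314, -0.0734, 0.0568]
ee_rot: [-2.331, -2.097, 0.007]
force: [0.3, -0.7, 0.5]
gripper_width: 0.0424
finger_force: 0.0
```

```bash
python3 - <<'E'
from h import *
st()
# spacer: origin (516.1,-210.4) az 76.4; grasp at x=-38
a=np.radians(76.4); g=np.array([516.1,-210.4])-38*np.array([np.cos(a),np.sin(a)]);print(g)
plan([g[0]/1000,g[1]/1000,.08],pose(76.4),6)
E
```

```text
t 15.32 p [431.4 -73.4  56.8] az 83.94 pitch -0.05 roll z -0.008 F [ 0.3 -0.7  0.5] T [0.03 0.02 0.01] w 42.4 ff 0.0
[ 507.1645997  -247.33451802]
1: d [-27.5  15.6  -4. ] w [-0.08 -0.    1.26]
2: d [-27.2  16.2  -4. ] w [-0.08 -0.    1.26]
3: d [-26.8  16.8  -4. ] w [-0.08 -0.    1.26]
4: d [-26.4  17.4  -3.9] w [-0.08 -0.    1.26]
5: d [-26.   18.   -3.9] w [-0.08 -0.    1.26]
6: d [-25.6  18.5  -3.9] w [-0.08 -0.    1.26]
```

>>> {"name": "move_arm", "arguments": {
  "increments": [
    {"dx":-0.0275,"dy":0.0156,"dz":-0.004,"wx":0,"wy":0,"wz":1.25,"hand":0.6},
    {"dx":-0.0272,"dy":0.0162,"dz":-0.004,"wx":0,"wy":0,"wz":1.25,"hand":0.6},
    {"dx":-0.0268,"dy":0.0168,"dz":-0.004,"wx":0,"wy":0,"wz":1.25,"hand":0.6},
    {"dx":-0.0264,"dy":0.0174,"dz":-0.004,"wx":0,"wy":0,"wz":1.25,"hand":0.6},
    {"dx":-0.026,"dy":0.018,"dz":-0.004,"wx":0,"wy":0,"wz":1.25,"hand":0.6}
  ]
}}

```text
clock: 15.73
tool_pos: [0.4972, -0.2202, 0.0788]
ee_rot: [-2.447, -1.969, 0.001]
force: [0.7, 0.1, -0.2]
gripper_width: 0.0514
finger_force: 0.0
```

>>> {"name": "move_arm", "arguments": {
  "increments": [
    {"dx":-0.0256,"dy":0.018,"dz":-0.004,"wx":0,"wy":0,"wz":1.25,"hand":0.6},
    {"dx":0,"dy":0,"dz":0.02,"wx":0,"wy":0,"wz":0,"hand":0.6},
    {"dx":0,"dy":0,"dz":0.02,"wx":0,"wy":0,"wz":0,"hand":0.6},
    {"dx":0,"dy":0,"dz":0,"wx":0,"wy":0,"wz":0,"hand":0.6},
    {"dx":0,"dy":0,"dz":0,"wx":0,"wy":0,"wz":0,"hand":0.6}
  ]
}}

```text
clock: 16.15
tool_pos: [0.5078, -0.2471, 0.0414]
ee_rot: [-2.465, -1.941, 0.003]
force: [0.2, -0.5, 0.5]
gripper_width: 0.0514
finger_force: 0.0
```

```bash
python3 - <<'E'
from h import *
st()
plan([.5068,-.247,.0055],pose(76.4),2)
E
```

```text
t 16.15 p [ 507.8 -247.1   41.4] az 76.44 pitch -0.04 roll z -0.005 F [ 0.2 -0.5  0.5] T [ 0.03 -0.03 -0.  ] w 51.4 ff 0.0
1: d [-0.1 -0.4 18. ] w [-0.13 -0.02  0.02]
2: d [-0.1 -0.5 18. ] w [-0.13 -0.02  0.02]
```

>>> {"name": "move_arm", "arguments": {
  "increments": [
    {"dx":0,"dy":-0.0005,"dz":0.018,"wx":-0.15,"wy":0,"wz":0,"hand":0.6},
    {"dx":0,"dy":-0.0005,"dz":0.013,"wx":-0.15,"wy":0,"wz":0,"hand":0.6},
    {"dx":0,"dy":0,"dz":0.005,"wx":0,"wy":0,"wz":0,"hand":0.6},
    {"dx":0,"dy":0,"dz":0,"wx":0,"wy":0,"wz":0,"hand":0.6},
    {"dx":0,"dy":0,"dz":0,"wx":0,"wy":0,"wz":0,"hand":0}
  ],
  "newtons": 60
}}

```text
clock: 16.57
tool_pos: [0.5084, -0.2473, 0.007]
ee_rot: [2.465, 1.942, 0.004]
force: [0.5, 0.3, -0.4]
gripper_width: 0.0404
finger_force: 0.0
```

>>> {"name": "move_arm", "arguments": {
  "increments": [
    {"dx":0,"dy":0,"dz":0,"wx":0,"wy":0,"wz":0,"hand":0},
    {"dx":0,"dy":0,"dz":0,"wx":0,"wy":0,"wz":0,"hand":0},
    {"dx":0,"dy":0,"dz":0,"wx":0,"wy":0,"wz":0,"hand":0},
    {"dx":0,"dy":0,"dz":0,"wx":0,"wy":0,"wz":0,"hand":0},
    {"dx":0,"dy":0,"dz":0,"wx":0,"wy":0,"wz":0,"hand":0}
  ]
}}

```text
clock: 16.98
tool_pos: [0.5086, -0.2476, 0.0075]
ee_rot: [2.465, 1.941, 0.005]
force: [-0.1, 0.7, 7.0]
gripper_width: 0.0188
finger_force: 59.2
```

```bash
python3 - <<'E'
from h import *
st()
E
```

```text
t 16.98 p [ 508.6 -247.6    7.5] az 76.45 pitch 0.02 roll z 0.005 F [-0.1  0.7  7. ] T [0.13 0.22 0.02] w 18.8 ff 59.2
```

```bash
python3 - <<'E'
from h import *
s=robot.get_state();p=s["tool_pos"]; R=Ro.from_rotvec(s["ee_rot"])
t=die(-150,-50)/1000;print(t)
plan([t[0],t[1],.085],pose(AZ),9,p0=p+[0,0,.075],R0=R)
E
```

```text
[ 0.64623897 -0.00332166]
1: d [30.   8.5 -0.2] w [ 0.03  0.   -0.42]
2: d [29.9  8.7 -0.2] w [ 0.03  0.   -0.42]
3: d [29.8  8.9 -0.3] w [ 0.03  0.   -0.42]
4: d [29.8  9.2 -0.3] w [ 0.03  0.   -0.42]
5: d [29.7  9.4 -0.3] w [ 0.03  0.   -0.42]
6: d [29.6  9.6 -0.3] w [ 0.03  0.   -0.42]
7: d [29.6  9.8 -0.3] w [ 0.03  0.   -0.42]
8: d [29.5 10.  -0.3] w [ 0.03  0.   -0.42]
9: d [29.4 10.2 -0.3] w [ 0.03  0.   -0.42]
```

>>> {"name": "move_arm", "arguments": {
  "increments": [
    {"dx":0,"dy":0,"dz":-0.01,"wx":0,"wy":0,"wz":0,"hand":0},
    {"dx":0,"dy":0,"dz":-0.03,"wx":0,"wy":0,"wz":0,"hand":0},
    {"dx":0,"dy":0,"dz":-0.035,"wx":0,"wy":0,"wz":0,"hand":0},
    {"dx":0.03,"dy":0.0085,"dz":0,"wx":0,"wy":0,"wz":-0.4,"hand":0},
    {"dx":0.03,"dy":0.0087,"dz":0,"wx":0,"wy":0,"wz":-0.4,"hand":0}
  ]
}}

```text
clock: 17.4
tool_pos: [0.54, -0.1941, 0.0847]
ee_rot: [2.451, 1.953, 0.008]
force: [0.8, 0.1, -2.2]
gripper_width: 0.0187
finger_force: 58.8
```

>>> {"name": "move_arm", "arguments": {
  "increments": [
    {"dx":0.0298,"dy":0.0089,"dz":-0.0003,"wx":0.1,"wy":0,"wz":-0.4,"hand":0},
    {"dx":0.0298,"dy":0.0092,"dz":-0.0003,"wx":0.1,"wy":0,"wz":-0.4,"hand":0},
    {"dx":0.0297,"dy":0.0094,"dz":-0.0003,"wx":0.1,"wy":0,"wz":-0.4,"hand":0},
    {"dx":0.0296,"dy":0.0096,"dz":-0.0003,"wx":0,"wy":0,"wz":-0.4,"hand":0},
    {"dx":0.0296,"dy":0.0098,"dz":-0.0003,"wx":0,"wy":0,"wz":-0.45,"hand":0}
  ]
}}

```text
clock: 17.82
tool_pos: [0.6156, -0.0559, 0.0838]
ee_rot: [-2.418, -2.005, 0.001]
force: [0.6, -0.1, -0.8]
gripper_width: 0.0189
finger_force: 58.7
```

>>> {"name": "move_arm", "arguments": {
  "increments": [
    {"dx":0.0295,"dy":0.01,"dz":-0.0003,"wx":0,"wy":0,"wz":-0.45,"hand":0},
    {"dx":0.0295,"dy":0.0102,"dz":-0.0003,"wx":0,"wy":0,"wz":-0.45,"hand":0},
    {"dx":0,"dy":0,"dz":0,"wx":0,"wy":0,"wz":0,"hand":0},
    {"dx":0,"dy":0,"dz":0,"wx":0,"wy":0,"wz":0,"hand":0},
    {"dx":0,"dy":0,"dz":0,"wx":0,"wy":0,"wz":0,"hand":0}
  ]
}}

```text
clock: 18.23
tool_pos: [0.645, -0.003, 0.0837]
ee_rot: [-2.401, -2.023, 0.003]
force: [1.0, -1.0, -1.7]
gripper_width: 0.0192
finger_force: 58.8
```

```bash
python3 - <<'E'
from h import *
st()
s,P=snap("wrist"); np.savez("w5.npz",P=P,img=s["img"]); s2,P2=snap("scene"); np.savez("s5.npz",P=P2,img=s2["img"])
cv2.imwrite("pics/w5.png",np.hstack([cv2.resize(s["img"],(480,360)),cv2.resize(s2["img"][160:260,140:228],(317,360),interpolation=2)]))
E
```

```text
t 18.23 p [645.   -3.   83.7] az 80.23 pitch 0.02 roll z -0.002 F [ 1.  -1.  -1.7] T [-0.08  0.01  0.01] w 19.2 ff 58.8
```

View pics/w5.png

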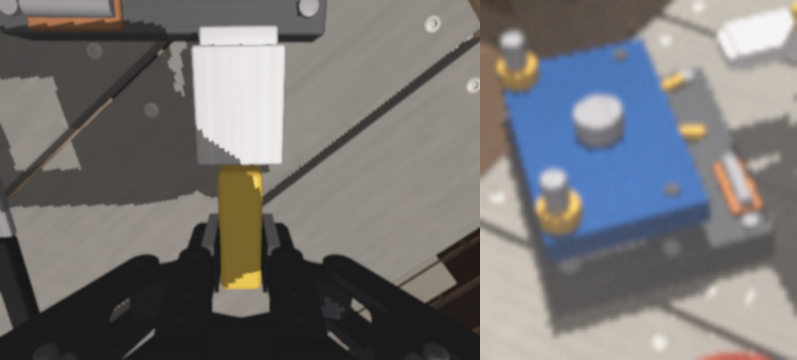

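The wrist view shows the spacer square in the grip, nose at (238,30), just before the shoe's front edge; the shoe's right corner is at (325,30). Next I'll measure the lateral offset to the rails.

```bash
python3 - <<'E'
from h import *
s=robot.get_state(); R=Ro.from_rotvec(s["ee_rot"]); p=s["tool_pos"]
for f in("w5","s5"):
    D=np.load(f+".npz");P=D["P"];hsv=cv2.cvtColor(D["img"],cv2.COLOR_BGR2HSV).astype(int);H,S,V=hsv[...,0],hsv[...,1],hsv[...,2]
    q=R.inv().apply((P.reshape(-1,3)-p)).reshape(P.shape)*1000; z=P[...,2]*1000
    def pr(n,m):
        if m.sum()>4: print(f,n,m.sum(),"x",np.percentile(q[m][:,0],[2,50,98]).round(1),"y",np.percentile(q[m][:,1],[2,50,98]).round(1),"z",np.percentile(z[m],[5,50,95]).round(1))
    near=(q[...,0]>20)&(q[...,0]<105)&(abs(q[...,1])<35)
    pr("slab",near&(z>82)&(z<100))
    pr("shoe",(q[...,0]>95)&(q[...,0]<260)&(q[...,1]>-190)&(q[...,1]<90)&(z>25)&(z<34))
    br=(q[...,0]>110)&(q[...,0]<165)&(z>31)&(z<46)&(H>12)&(H<32)&(S>110)
    pr("railL",br&(q[...,1]<0)&(q[...,1]>-50)); pr("railR",br&(q[...,1]>0)&(q[...,1]<50))
E
```

```text
w5 slab 14079 x [39.6 70.  97.2] y [-19.1  -0.4  18.7] z [90.6 94.7 95.9]
w5 shoe 8370 x [105.3 114.1 123.8] y [-142.   -27.2   49.3] z [28.9 30.7 32.1]
s5 slab 280 x [23.3 65.3 97.3] y [-22.8  -9.7  17. ] z [84.1 92.9 95.8]
s5 shoe 849 x [107.5 139.1 253.3] y [-149.3 -126.8   37.4] z [27.1 29.9 32.8]
s5 railL 14 x [127.6 133.2 139.4] y [-34.8 -32.6 -21.3] z [33.8 36.4 38.7]
s5 railR 10 x [128.6 134.4 139.8] y [27.4 32.1 35.5] z [33.1 38.2 39.2]
```

>>> {"name": "move_arm", "arguments": {
  "increments": [
    {"dx":0,"dy":0,"dz":0.02,"wx":0,"wy":0,"wz":0,"hand":0},
    {"dx":0,"dy":0,"dz":0.02,"wx":0,"wy":0,"wz":0,"hand":0},
    {"dx":0,"dy":0,"dz":0.005,"wx":0,"wy":0,"wz":0,"hand":0},
    {"dx":0.01,"dy":0,"dz":0,"wx":0,"wy":0,"wz":0,"hand":0},
    {"dx":0.01,"dy":0,"dz":0,"wx":0,"wy":0,"wz":0,"hand":0}
  ]
}}

```text
clock: 18.75
tool_pos: [0.6452, 0.0071, 0.0387]
ee_rot: [2.395, 2.027, -0.027]
force: [-17.4, -78.7, 21.1]
gripper_width: 0.0188
finger_force: 61.9
```

>>> {"name": "move_arm", "arguments": {
  "increments": [
    {"dx":0.01,"dy":0,"dz":0,"wx":0,"wy":0,"wz":0,"hand":0},
    {"dx":0.01,"dy":0,"dz":0,"wx":0,"wy":0,"wz":0,"hand":0},
    {"dx":0,"dy":0,"dz":0,"wx":0,"wy":0,"wz":0,"hand":0},
    {"dx":0,"dy":0,"dz":0,"wx":0,"wy":0,"wz":0,"hand":0},
    {"dx":0,"dy":0,"dz":0,"wx":0,"wy":0,"wz":0,"hand":0}
  ]
}}

```text
clock: 19.17
tool_pos: [0.6486, 0.0253, 0.0408]
ee_rot: [2.398, 2.024, -0.025]
force: [-18.8, -54.5, 22.3]
gripper_width: 0.019
finger_force: 66.7
```

```bash
cat >> h.py <<'E'
def nose():
    s=robot.get_state(); R=Ro.from_rotvec(s["ee_rot"]); w=s["tool_pos"]*1000+R.apply([98,0,0]); a=np.radians(AZ); d=w[:2]-O
    print("nose die x %.1f y %.1f bottom z %.1f"%(d[0]*np.cos(a)+d[1]*np.sin(a),-d[0]*np.sin(a)+d[1]*np.cos(a),s["tool_pos"][2]*1000-7.5),"Ftool",R.inv().apply(s["force"]).round(1))
E
python3 - <<'E'
from h import *
st();nose()
E
```

```text
t 19.17 p [648.6  25.3  40.8] az 80.33 pitch 0.83 roll z -0.008 F [-18.8 -54.5  22.3] T [-8.48  2.91  0.56] w 19.0 ff 66.7
nose die x -23.4 y -47.2 bottom z 33.3 Ftool [-57.2  -9.6 -21.4]
```

Unexpected contact: the spacer is probably caught on the shoe's front edge. I'm backing off to look.

>>> {"name": "move_arm", "arguments": {
  "increments": [
    {"dx":-0.01,"dy":0,"dz":0,"wx":0,"wy":0,"wz":0,"hand":0},
    {"dx":-0.02,"dy":0,"dz":0,"wx":0,"wy":0,"wz":0,"hand":0},
    {"dx":-0.02,"dy":0,"dz":-0.01,"wx":0,"wy":0,"wz":0,"hand":0},
    {"dx":0,"dy":0,"dz":-0.02,"wx":0,"wy":0,"wz":0,"hand":0},
    {"dx":0,"dy":0,"dz":0,"wx":0,"wy":0,"wz":0,"hand":0}
  ]
}}

```text
clock: 19.58
tool_pos: [0.6463, -0.014, 0.0726]
ee_rot: [2.404, 2.019, 0.006]
force: [1.6, 0.4, 0.1]
gripper_width: 0.0188
finger_force: 63.5
```

```bash
python3 - <<'E'
from h import *
st();nose();plate()
s,P=snap("wrist"); np.savez("w6.npz",P=P,img=s["img"]); s2,P2=snap("scene"); np.savez("s6.npz",P=P2,img=s2["img"])
s3,P3=snap("side")
cv2.imwrite("pics/w6.png",np.hstack([cv2.resize(s["img"],(380,285)),cv2.resize(s3["img"][90:190,200:333],(380,285),interpolation=2)]))
st_=robot.get_state(); R=Ro.from_rotvec(st_["ee_rot"]); p=st_["tool_pos"]
q=R.inv().apply((P.reshape(-1,3)-p)).reshape(P.shape)*1000
for a in range(-30,110,10):
    m=(q[...,0]>a)&(q[...,0]<=a+10)&(abs(q[...,1])<30)&(q[...,2]<12)
    if m.sum()>20: print(a,m.sum(),"y",np.percentile(q[m][:,1],[1,99]).round(1),"z",np.percentile(q[m][:,2],[10,50]).round(1))
E
```

```text
t 19.58 p [646.3 -14.   72.6] az 80.06 pitch -0.06 roll z 0.004 F [1.6 0.4 0.1] T [-0.04 -0.02  0.03] w 18.8 ff 63.5
nose die x -62.5 y -52.1 bottom z 65.1 Ftool [ 0.7  1.5 -0.1]
plate top z [74.92 74.8 ] (start 64.65)
-30 886 y [-7.3 12. ] z [-30.4 -29.5]
-20 1000 y [-29.8  13.2] z [-30.2 -28.8]
-10 1756 y [-29.8  13.9] z [-58.3 -28.9]
0 4339 y [-29.6  29.7] z [-84.  -45.1]
10 17569 y [-24.6  24.9] z [-96.3 -82.5]
20 2012 y [-17.2  21.7] z [-14.5 -13.5]
30 1997 y [-17.2  21.6] z [-13.6 -12.7]
40 2082 y [-17.2  21.5] z [-12.7 -11.9]
50 2190 y [-17.2  21.6] z [-11.9 -11. ]
60 2315 y [-17.2  21.5] z [-11.1 -10.2]
70 1406 y [-14.5  18.6] z [-6.3 -5.4]
```

View pics/w6.png

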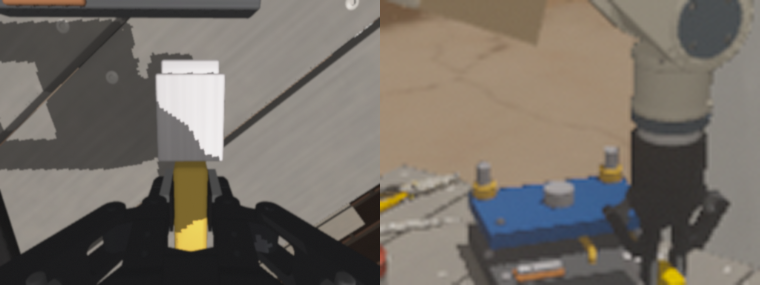

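The spacer slipped about 19 mm back in the grip and tilted nose-down about 4.6°; the plate is unaffected. I'll set it flat on the bench here and regrasp.

>>> {"name": "move_arm", "arguments": {
  "increments": [
    {"dx":-0.01,"dy":0,"dz":0.015,"wx":0,"wy":1.6,"wz":0,"hand":0},
    {"dx":0,"dy":0,"dz":0.015,"wx":0,"wy":1.5,"wz":0,"hand":0},
    {"dx":0,"dy":0,"dz":0.015,"wx":0,"wy":1.5,"wz":0,"hand":0},
    {"dx":0,"dy":0,"dz":0.012,"wx":0,"wy":0,"wz":0,"hand":0},
    {"dx":0,"dy":0,"dz":0.006,"wx":0,"wy":0,"wz":0,"hand":0}
  ]
}}

```text
clock: 20.25
tool_pos: [0.6408, -0.02, 0.0051]
ee_rot: [-2.359, -1.987, -0.087]
force: [-26.4, -9.7, 70.4]
gripper_width: 0.019
finger_force: 74.0
```

>>> {"name": "move_arm", "arguments": {
  "increments": [
    {"dx":0,"dy":0,"dz":0.002,"wx":0,"wy":0,"wz":0,"hand":0},
    {"dx":0,"dy":0,"dz":0.002,"wx":0,"wy":0,"wz":0,"hand":0},
    {"dx":0,"dy":0,"dz":0,"wx":0,"wy":0,"wz":0,"hand":0},
    {"dx":0,"dy":0,"dz":0,"wx":0,"wy":0,"wz":0,"hand":0},
    {"dx":0,"dy":0,"dz":0,"wx":0,"wy":0,"wz":0,"hand":0}
  ]
}}

```text
clock: 20.67
tool_pos: [0.6408, -0.02, 0.0052]
ee_rot: [-2.359, -1.989, -0.087]
force: [-19.6, -7.1, 40.8]
gripper_width: 0.0189
finger_force: 69.8
```

```bash
python3 - <<'E'
from h import *
st()
E
```

```text
t 20.67 p [640.8 -20.    5.2] az 80.26 pitch -4.51 roll z -0.005 F [-19.6  -7.1  40.8] T [-0.54  3.08  0.25] w 18.9 ff 69.8
```

>>> {"name": "move_arm", "arguments": {
  "increments": [
    {"dx":0,"dy":0,"dz":-0.003,"wx":0,"wy":0,"wz":0,"hand":0},
    {"dx":0,"dy":0,"dz":0,"wx":0,"wy":0,"wz":0,"hand":0.6},
    {"dx":0,"dy":0,"dz":0,"wx":0,"wy":0,"wz":0,"hand":0.6},
    {"dx":0,"dy":0,"dz":0,"wx":0,"wy":0,"wz":0,"hand":0.6},
    {"dx":0,"dy":0,"dz":-0.01,"wx":0,"wy":0,"wz":0,"hand":0.6}
  ]
}}

```text
clock: 21.08
tool_pos: [0.6409, -0.0201, 0.0124]
ee_rot: [-2.359, -1.987, -0.089]
force: [0.6, 0.4, -1.1]
gripper_width: 0.0514
finger_force: 0.0
```

>>> {"name": "move_arm", "arguments": {
  "increments": [
    {"dx":-0.02,"dy":0,"dz":-0.02,"wx":0,"wy":-1.5,"wz":0,"hand":0.6},
    {"dx":-0.02,"dy":0,"dz":-0.02,"wx":0,"wy":-1.5,"wz":0,"hand":0.6},
    {"dx":-0.02,"dy":0,"dz":-0.02,"wx":0,"wy":-1.5,"wz":0,"hand":0.6},
    {"dx":0,"dy":0,"dz":0,"wx":0,"wy":0,"wz":0,"hand":0.6},
    {"dx":0,"dy":0,"dz":0,"wx":0,"wy":0,"wz":0,"hand":0.6}
  ]
}}

```text
clock: 21.5
tool_pos: [0.6326, -0.0835, 0.0724]
ee_rot: [-2.404, -2.022, -0.003]
force: [0.3, 0.6, 0.7]
gripper_width: 0.0511
finger_force: 0.0
```

```bash
python3 - <<'E'
from h import *
st()
s,P=snap("wrist"); hsv=cv2.cvtColor(s["img"],cv2.COLOR_BGR2HSV); H,S,V=[hsv[...,i].astype(int) for i in range(3)]
X,Y,Z=[P[...,i]*1000 for i in range(3)]
reg=(abs(X-640)<80)&(abs(Y-10)<90)
def rect(m,n):
    Q=P[m][:,:2]*1000; r=cv2.minAreaRect(Q.astype(np.float32)); w,h=r[1]
    print(n,len(Q),np.round(r[0],1),np.round(r[1],1),"az",round(r[2]+(90 if h>w else 0),2),"z",np.percentile(Z[m],[5,50,95]).round(1))
rect(reg&(Z>24)&(Z<40)&(H>18)&(H<35)&(S>120),"tail"); rect(reg&(Z>14)&(Z<22)&(S<80),"slabtop")
rect(reg&(Z>9)&(Z<40),"all")
m=reg&(Z>9)&(Z<40); print(Y[m].min(),Y[m].max(), "shoe edge seen?",np.nanmax(Y))
cv2.imwrite("pics/w7.png",s["img"])
E
```

```text
t 21.5 p [632.6 -83.5  72.4] az 80.13 pitch -0.12 roll z 0.001 F [0.3 0.6 0.7] T [-0.   -0.02  0.  ] w 51.1 ff 0.0
tail 3277 [641.  -31.7] [58.6 19.8] az 80.05 z [29.1 30.7 31.9]
slabtop 5381 [649.6  18.1] [41.9 40.2] az 79.83 z [17.6 18.8 20. ]
all 8794 [644.4 -11.3] [101.7  40.2] az 79.83 z [17.8 19.4 31.4]
-62.72830434705652 42.295626583300205 shoe edge seen? 167.9651933327213
```

View pics/w7.png

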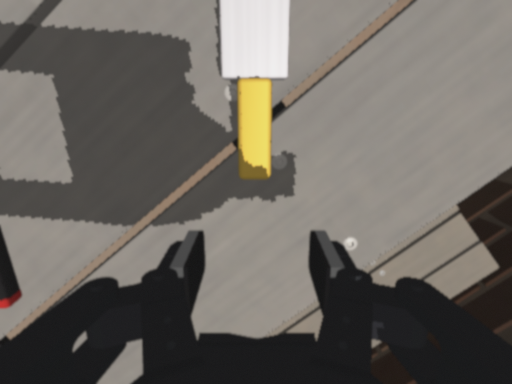

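The spacer lies flat and aligned, tail at (255,125). Regrasping with a firmer grip.

>>> {"name": "move_arm", "arguments": {
  "increments": [
    {"dx":0.022,"dy":-0.0003,"dz":0,"wx":0,"wy":0,"wz":0.1,"hand":0.6},
    {"dx":0.0224,"dy":-0.0003,"dz":0,"wx":0,"wy":0,"wz":0,"hand":0.6},
    {"dx":0,"dy":0,"dz":0.025,"wx":0,"wy":0,"wz":0,"hand":0.6},
    {"dx":0,"dy":0,"dz":0.025,"wx":0,"wy":0,"wz":0,"hand":0.6},
    {"dx":0,"dy":0,"dz":0.01,"wx":0,"wy":0,"wz":0,"hand":0.6}
  ]
}}

```text
clock: 21.97
tool_pos: [0.636, -0.0374, 0.0072]
ee_rot: [-2.398, -2.019, 0.006]
force: [-0.5, 0.5, -0.7]
gripper_width: 0.0513
finger_force: 0.0
```

>>> {"name": "move_arm", "arguments": {
  "increments": [
    {"dx":0,"dy":0,"dz":0.004,"wx":0,"wy":0,"wz":0,"hand":0.6},
    {"dx":0,"dy":0,"dz":0,"wx":0,"wy":0,"wz":0,"hand":0.6},
    {"dx":0,"dy":0,"dz":0,"wx":0,"wy":0,"wz":0,"hand":0.3},
    {"dx":0,"dy":0,"dz":0,"wx":0,"wy":0,"wz":0,"hand":0.3},
    {"dx":0,"dy":0,"dz":0,"wx":0,"wy":0,"wz":0,"hand":0}
  ],
  "newtons": 100
}}

```text
clock: 22.38
tool_pos: [0.6396, -0.0392, 0.0087]
ee_rot: [-2.404, -2.021, -0.003]
force: [1.9, -0.1, 0.2]
gripper_width: 0.0178
finger_force: 97.7
```

>>> {"name": "move_arm", "arguments": {
  "increments": [
    {"dx":0,"dy":0,"dz":0,"wx":0,"wy":0,"wz":0,"hand":0},
    {"dx":0,"dy":0,"dz":0,"wx":0,"wy":0,"wz":0,"hand":0},
    {"dx":0,"dy":0,"dz":0,"wx":0,"wy":0,"wz":0,"hand":0},
    {"dx":0,"dy":0,"dz":0,"wx":0,"wy":0,"wz":0,"hand":0},
    {"dx":0,"dy":0,"dz":0,"wx":0,"wy":0,"wz":0,"hand":0}
  ]
}}

```text
clock: 22.8
tool_pos: [0.6396, -0.0392, 0.0087]
ee_rot: [-2.405, -2.021, -0.003]
force: [-0.7, -1.3, 6.6]
gripper_width: 0.018
finger_force: 98.6
```

```bash
python3 - <<'E'
from h import *
st();nose()
E
```

```text
t 22.8 p [639.6 -39.2   8.7] az 80.08 pitch -0.12 roll z 0.001 F [-0.7 -1.3  6.6] T [-0.05  0.11  0.04] w 18.0 ff 98.6
nose die x -88.5 y -49.8 bottom z 1.2 Ftool [-1.4 -0.5 -6.6]
```

>>> {"name": "move_arm", "arguments": {
  "increments": [
    {"dx":0,"dy":0,"dz":-0.005,"wx":0,"wy":0,"wz":0,"hand":0},
    {"dx":0,"dy":0,"dz":-0.015,"wx":0,"wy":0,"wz":0,"hand":0},
    {"dx":0.01,"dy":0,"dz":-0.01,"wx":0,"wy":0,"wz":0,"hand":0},
    {"dx":0.015,"dy":0,"dz":-0.003,"wx":0,"wy":0,"wz":0,"hand":0},
    {"dx":0.01,"dy":0,"dz":0,"wx":0,"wy":0,"wz":0,"hand":0}
  ]
}}

```text
clock: 23.22
tool_pos: [0.6462, -0.0028, 0.0422]
ee_rot: [-2.405, -2.021, -0.005]
force: [-0.5, -0.4, -2.1]
gripper_width: 0.0177
finger_force: 97.8
```

>>> {"name": "move_arm", "arguments": {
  "increments": [
    {"dx":0,"dy":0,"dz":0,"wx":0,"wy":0,"wz":0,"hand":0},
    {"dx":0,"dy":0,"dz":0,"wx":0,"wy":0,"wz":0,"hand":0},
    {"dx":0,"dy":0,"dz":0,"wx":0,"wy":0,"wz":0,"hand":0},
    {"dx":0,"dy":0,"dz":0,"wx":0,"wy":0,"wz":0,"hand":0},
    {"dx":0,"dy":0,"dz":0,"wx":0,"wy":0,"wz":0,"hand":0}
  ]
}}

```text
clock: 23.63
tool_pos: [0.6443, -0.0049, 0.0397]
ee_rot: [-2.403, -2.019, 0.001]
force: [-0.3, 1.0, -2.1]
gripper_width: 0.0181
finger_force: 97.8
```

```bash
sed -i 's/\*1000-7.5)/*1000-8.7)/' h.py; python3 - <<'E'
from h import *
s_=st();nose()
s,P=snap("wrist"); R=Ro.from_rotvec(s_["ee_rot"]); q=R.inv().apply((P.reshape(-1,3)-s_["tool_pos"])).reshape(P.shape)*1000
for a in (30,50,70,90):
    m=(q[...,0]>a)&(q[...,0]<=a+10)&(abs(q[...,1])<30)&(q[...,2]<5)
    if m.sum()>20: print(a,m.sum(),"y",np.percentile(q[m][:,1],[1,99]).round(1),"x99",np.percentile(q[m][:,0],99).round(1),"world z",np.median(P[m][:,2]*1000).round(1))
m=(q[...,0]>80)&(abs(q[...,1])<90)&(abs(P[...,2]*1000-30)<3); print("shoe z",np.nanmedian(P[m][:,2])*1000,"front x",np.percentile(q[m][:,0],1),"right y",np.percentile(q[m][:,1],99.5))
E
```

```text
t 23.63 p [644.3  -4.9  39.7] az 80.08 pitch -0.09 roll z -0.003 F [-0.3  1.  -2.1] T [-0.05  0.04 -0.01] w 18.1 ff 97.8
nose die x -53.9 y -48.5 bottom z 31.0 Ftool [ 0.9 -0.5  2.1]
30 1605 y [-17.6  18.8] x99 39.9 world z 59.6
50 2204 y [-19.   19.8] x99 59.8 world z 49.8
70 2464 y [-19.   19.8] x99 80.0 world z 49.7
90 1567 y [-16.2  16.9] x99 97.1 world z 45.6
shoe z 30.467592909471417 front x 106.05438857285455 right y 50.792256998024634
```

>>> {"name": "move_arm", "arguments": {
  "increments": [
    {"dx":0,"dy":0,"dz":-0.0012,"wx":0,"wy":0,"wz":0,"hand":0},
    {"dx":0,"dy":0,"dz":0,"wx":0,"wy":0,"wz":0,"hand":0},
    {"dx":0.005,"dy":0,"dz":0,"wx":0,"wy":0,"wz":0,"hand":0},
    {"dx":0.005,"dy":0,"dz":0,"wx":0,"wy":0,"wz":0,"hand":0},
    {"dx":0.005,"dy":0,"dz":0,"wx":0,"wy":0,"wz":0,"hand":0}
  ]
}}

```text
clock: 24.1
tool_pos: [0.6473, 0.0107, 0.0415]
ee_rot: [-2.403, -2.02, -0.001]
force: [-0.5, 0.0, -2.0]
gripper_width: 0.0178
finger_force: 97.8
```

```bash
python3 - <<'E'
from h import *
st();nose()
E
```

```text
t 24.1 p [647.3  10.7  41.5] az 80.09 pitch -0.11 roll z -0.002 F [-0.5  0.  -2. ] T [-0.05  0.    0.02] w 17.8 ff 97.8
nose die x -38.0 y -48.9 bottom z 32.8 Ftool [-0.1 -0.5  2. ]
```

Over the shoe with no contact; continuing.

>>> {"name": "move_arm", "arguments": {
  "increments": [
    {"dx":0.006,"dy":0,"dz":0,"wx":0,"wy":0,"wz":0,"hand":0},
    {"dx":0.006,"dy":0,"dz":0,"wx":0,"wy":0,"wz":0,"hand":0},
    {"dx":0.006,"dy":0.0003,"dz":0,"wx":0,"wy":0,"wz":0,"hand":0},
    {"dx":0.006,"dy":0.0003,"dz":0,"wx":0,"wy":0,"wz":0,"hand":0},
    {"dx":0.004,"dy":0,"dz":0,"wx":0,"wy":0,"wz":0,"hand":0}
  ]
}}

```text
clock: 24.52
tool_pos: [0.6529, 0.0387, 0.0415]
ee_rot: [-2.403, -2.021, -0.001]
force: [-0.1, -0.2, -1.4]
gripper_width: 0.0179
finger_force: 97.8
```

```bash
python3 - <<'E'
from h import *
st();nose()
E
```

```text
t 24.52 p [652.9  38.7  41.5] az 80.13 pitch -0.11 roll z -0.001 F [-0.1 -0.2 -1.4] T [-0.04  0.02  0.04] w 17.9 ff 97.8
nose die x -9.5 y -49.5 bottom z 32.8 Ftool [-0.2 -0.1  1.4]
```

>>> {"name": "move_arm", "arguments": {
  "increments": [
    {"dx":0.005,"dy":0,"dz":0.0003,"wx":0,"wy":0,"wz":0,"hand":0},
    {"dx":0.005,"dy":0,"dz":0.0003,"wx":0,"wy":0,"wz":0,"hand":0},
    {"dx":0.005,"dy":0,"dz":0,"wx":0,"wy":0,"wz":0,"hand":0},
    {"dx":0.005,"dy":0,"dz":0,"wx":0,"wy":0,"wz":0,"hand":0},
    {"dx":0.003,"dy":0,"dz":0,"wx":0,"wy":0,"wz":0,"hand":0}
  ]
}}

```text
clock: 24.93
tool_pos: [0.6567, 0.061, 0.0409]
ee_rot: [-2.403, -2.02, -0.001]
force: [0.1, 1.2, -1.6]
gripper_width: 0.0182
finger_force: 97.8
```

```bash
python3 - <<'E'
from h import *
st();nose()
E
```

```text
t 24.93 p [656.7  61.   40.9] az 80.11 pitch -0.11 roll z -0.002 F [ 0.1  1.2 -1.6] T [-0.04 -0.05  0.01] w 18.2 ff 97.8
nose die x 13.2 y -49.5 bottom z 32.2 Ftool [ 1.2 -0.1  1.6]
```

>>> {"name": "move_arm", "arguments": {
  "increments": [
    {"dx":0.0015,"dy":0,"dz":0.0007,"wx":0,"wy":0,"wz":0,"hand":0},
    {"dx":0.0015,"dy":0,"dz":0.0005,"wx":0,"wy":0,"wz":0,"hand":0},
    {"dx":0.0012,"dy":0,"dz":0,"wx":0,"wy":0,"wz":0,"hand":0},
    {"dx":0.0012,"dy":0,"dz":0,"wx":0,"wy":0,"wz":0,"hand":0},
    {"dx":0.0006,"dy":0,"dz":0,"wx":0,"wy":0,"wz":0,"hand":0}
  ]
}}

```text
clock: 25.35
tool_pos: [0.6576, 0.0662, 0.0397]
ee_rot: [-2.403, -2.02, -0.0]
force: [0.2, -0.5, -1.8]
gripper_width: 0.0182
finger_force: 97.8
```

```bash
python3 - <<'E'
from h import *
st();nose()
E
```

```text
t 25.35 p [657.6  66.2  39.7] az 80.09 pitch -0.1 roll z -0.002 F [ 0.2 -0.5 -1.8] T [-0.1  -0.    0.02] w 18.2 ff 97.8
nose die x 18.5 y -49.6 bottom z 31.0 Ftool [-0.4  0.3  1.8]
```

>>> {"name": "move_arm", "arguments": {
  "increments": [
    {"dx":0.001,"dy":0,"dz":0.0002,"wx":0,"wy":0,"wz":0,"hand":0},
    {"dx":0.001,"dy":0,"dz":0,"wx":0,"wy":0,"wz":0,"hand":0},
    {"dx":0.001,"dy":0,"dz":0,"wx":0,"wy":0,"wz":0,"hand":0},
    {"dx":0.001,"dy":0,"dz":0,"wx":0,"wy":0,"wz":0,"hand":0},
    {"dx":0.001,"dy":0,"dz":0,"wx":0,"wy":0,"wz":0,"hand":0}
  ]
}}

```text
clock: 25.77
tool_pos: [0.6585, 0.0713, 0.0396]
ee_rot: [-2.403, -2.02, -0.0]
force: [-1.2, 0.2, -0.9]
gripper_width: 0.0178
finger_force: 97.8
```

>>> {"name": "move_arm", "arguments": {
  "increments": [
    {"dx":0.001,"dy":0,"dz":0.0002,"wx":0,"wy":0,"wz":0,"hand":0},
    {"dx":0.001,"dy":0,"dz":0,"wx":0,"wy":0,"wz":0,"hand":0},
    {"dx":0.001,"dy":0,"dz":0,"wx":0,"wy":0,"wz":0,"hand":0},
    {"dx":0.001,"dy":0,"dz":0,"wx":0,"wy":0,"wz":0,"hand":0},
    {"dx":0.001,"dy":0,"dz":0,"wx":0,"wy":0,"wz":0,"hand":0}
  ]
}}

```text
clock: 26.18
tool_pos: [0.6594, 0.0762, 0.0394]
ee_rot: [-2.403, -2.02, -0.0]
force: [-0.5, -0.4, -1.9]
gripper_width: 0.0178
finger_force: 97.8
```

>>> {"name": "move_arm", "arguments": {
  "increments": [
    {"dx":0.001,"dy":0,"dz":0.0002,"wx":0,"wy":0,"wz":0,"hand":0},
    {"dx":0.001,"dy":0,"dz":0,"wx":0,"wy":0,"wz":0,"hand":0},
    {"dx":0.001,"dy":0,"dz":0,"wx":0,"wy":0,"wz":0,"hand":0},
    {"dx":0.001,"dy":0,"dz":0,"wx":0,"wy":0,"wz":0,"hand":0},
    {"dx":0.001,"dy":0,"dz":0,"wx":0,"wy":0,"wz":0,"hand":0}
  ]
}}

```text
clock: 26.6
tool_pos: [0.6602, 0.0811, 0.0392]
ee_rot: [-2.403, -2.02, -0.0]
force: [0.8, -0.2, -1.3]
gripper_width: 0.0177
finger_force: 97.8
```

>>> {"name": "move_arm", "arguments": {
  "increments": [
    {"dx":0.001,"dy":0,"dz":0.0002,"wx":0,"wy":0,"wz":0,"hand":0},
    {"dx":0.001,"dy":0,"dz":0,"wx":0,"wy":0,"wz":0,"hand":0},
    {"dx":0.001,"dy":0,"dz":0,"wx":0,"wy":0,"wz":0,"hand":0},
    {"dx":0.001,"dy":0,"dz":0,"wx":0,"wy":0,"wz":0,"hand":0},
    {"dx":0.001,"dy":0,"dz":0,"wx":0,"wy":0,"wz":0,"hand":0}
  ]
}}

```text
clock: 27.02
tool_pos: [0.6611, 0.086, 0.039]
ee_rot: [-2.403, -2.02, -0.0]
force: [0.7, -0.6, -1.6]
gripper_width: 0.0176
finger_force: 97.8
```

>>> {"name": "move_arm", "arguments": {
  "increments": [
    {"dx":0.001,"dy":0,"dz":0.0002,"wx":0,"wy":0,"wz":0,"hand":0},
    {"dx":0.001,"dy":0,"dz":0,"wx":0,"wy":0,"wz":0,"hand":0},
    {"dx":0.001,"dy":0,"dz":0,"wx":0,"wy":0,"wz":0,"hand":0},
    {"dx":0.001,"dy":0,"dz":0,"wx":0,"wy":0,"wz":0,"hand":0},
    {"dx":0,"dy":0,"dz":0,"wx":0,"wy":0,"wz":0,"hand":0}
  ]
}}

```text
clock: 27.43
tool_pos: [0.6618, 0.0901, 0.0388]
ee_rot: [-2.403, -2.02, -0.001]
force: [0.4, 1.3, -1.5]
gripper_width: 0.018
finger_force: 97.8
```

```bash
python3 - <<'E'
from h import *
st();nose();plate()
E
```

```text
t 27.43 p [661.8  90.1  38.8] az 80.1 pitch -0.11 roll z -0.002 F [ 0.4  1.3 -1.5] T [ 0.01 -0.02 -0.  ] w 18.0 ff 97.8
nose die x 42.7 y -49.6 bottom z 30.1 Ftool [1.4 0.2 1.5]
plate top z [74.86 74.78] (start 64.65)
```

>>> {"name": "move_arm", "arguments": {
  "increments": [
    {"dx":0.001,"dy":0,"dz":0,"wx":0,"wy":0,"wz":0,"hand":0},
    {"dx":0.001,"dy":0,"dz":0,"wx":0,"wy":0,"wz":0,"hand":0},
    {"dx":0.001,"dy":0,"dz":0,"wx":0,"wy":0,"wz":0,"hand":0},
    {"dx":0,"dy":0,"dz":0,"wx":0,"wy":0,"wz":0,"hand":0},
    {"dx":0,"dy":0,"dz":0,"wx":0,"wy":0,"wz":0,"hand":0}
  ]
}}

```text
clock: 27.95
tool_pos: [0.6618, 0.0911, 0.0388]
ee_rot: [-2.404, -2.02, 0.003]
force: [-1.1, -9.3, 2.0]
gripper_width: 0.018
finger_force: 98.2
```

```bash
python3 - <<'E'
from h import *
st();nose()
E
```

```text
t 27.95 p [661.8  91.1  38.8] az 80.09 pitch 0.03 roll z -0.003 F [-1.1 -9.3  2. ] T [-1.38  0.17 -0.06] w 18.0 ff 98.2
nose die x 43.7 y -49.5 bottom z 30.1 Ftool [-9.3  0.5 -2. ]
```

Firm contact with the stop at 9 N, nose at x ≈ 43.7. Releasing and lifting clear.

>>> {"name": "move_arm", "arguments": {
  "increments": [
    {"dx":0,"dy":0,"dz":0.0003,"wx":0,"wy":0,"wz":0,"hand":0},
    {"dx":0,"dy":0,"dz":0,"wx":0,"wy":0,"wz":0,"hand":0.5},
    {"dx":0,"dy":0,"dz":0,"wx":0,"wy":0,"wz":0,"hand":0.5},
    {"dx":0,"dy":0,"dz":0,"wx":0,"wy":0,"wz":0,"hand":0.5},
    {"dx":0,"dy":0,"dz":0,"wx":0,"wy":0,"wz":0,"hand":0.5}
  ]
}}

```text
clock: 28.37
tool_pos: [0.6625, 0.0932, 0.0386]
ee_rot: [-2.403, -2.02, -0.001]
force: [-0.1, -0.2, 0.0]
gripper_width: 0.043
finger_force: 0.0
```

>>> {"name": "move_arm", "arguments": {
  "increments": [
    {"dx":0,"dy":0,"dz":-0.01,"wx":0,"wy":0,"wz":0,"hand":0.5},
    {"dx":0,"dy":0,"dz":-0.02,"wx":0,"wy":0,"wz":0,"hand":0.5},
    {"dx":0,"dy":0,"dz":-0.03,"wx":0,"wy":0,"wz":0,"hand":0.5},
    {"dx":0,"dy":0,"dz":-0.03,"wx":0,"wy":0,"wz":0,"hand":0.5},
    {"dx":-0.03,"dy":0,"dz":0,"wx":0,"wy":0,"wz":0,"hand":0.5}
  ]
}}

```text
clock: 28.78
tool_pos: [0.6622, 0.0672, 0.1358]
ee_rot: [2.398, 2.024, 0.017]
force: [1.7, -0.8, 0.9]
gripper_width: 0.0428
finger_force: 0.0
```

>>> {"name": "move_arm", "arguments": {
  "increments": [
    {"dx":-0.03,"dy":0,"dz":0,"wx":0,"wy":0,"wz":0,"hand":0},
    {"dx":-0.03,"dy":0,"dz":0,"wx":0,"wy":0,"wz":0,"hand":0},
    {"dx":-0.01,"dy":0,"dz":0,"wx":0,"wy":0,"wz":0,"hand":0},
    {"dx":0,"dy":0,"dz":0,"wx":0,"wy":0,"wz":0,"hand":0},
    {"dx":0,"dy":0,"dz":0,"wx":0,"wy":0,"wz":0,"hand":0}
  ],
  "newtons": 20
}}

```text
clock: 29.2
tool_pos: [0.6455, -0.0058, 0.1288]
ee_rot: [-2.404, -2.018, -0.002]
force: [-0.6, -0.3, -0.5]
gripper_width: -0.0
finger_force: 0.0
```

```bash
python3 - <<'E'
from h import *
s_=st(); plate()
s,P=snap("wrist"); hsv=cv2.cvtColor(s["img"],cv2.COLOR_BGR2HSV).astype(int);H,S=hsv[...,0],hsv[...,1]
a=np.radians(AZ); d=P[...,:2]*1000-O; x=d[...,0]*np.cos(a)+d[...,1]*np.sin(a); y=-d[...,0]*np.sin(a)+d[...,1]*np.cos(a); z=P[...,2]*1000
def pr(n,m): 
    if m.sum(): print(n,m.sum(),"x",np.percentile(x[m],[1,99]).round(1),"y",np.percentile(y[m],[1,99]).round(1),"z",np.median(z[m]).round(1))
pr("tail",(abs(y+50)<22)&(x>-100)&(x<0)&(z>54)&(z<66)&(H>18)&(H<35)&(S>110)); pr("slabtop",(abs(y+50)<25)&(x>-40)&(x<3)&(z>44)&(z<52)&(S<80))
pr("spigot",(np.hypot(x-55,y)<30)&(z>86)&(z<102)); pr("plate",(x>-10)&(x<120)&(z>70)&(z<79)&(abs(y)<110))
pr("shoe",(x<-25)&(x>-60)&(abs(z-30)<3)&(abs(y)<120))
t=die(55,0)/1000; print(t); plan([t[0],t[1],.125],pose(AZ),8)
E
```

```text
t 29.2 p [645.5  -5.8 128.8] az 80.03 pitch -0.13 roll z -0.001 F [-0.6 -0.3 -0.5] T [-0.03 -0.01 -0.01] w -0.0 ff 0.0
plate top z [74.71 74.86] (start 64.65)
tail 2899 x [-76.4 -24.3] y [-59.6 -40.2] z 60.6
shoe 5176 x [-45.6 -25.3] y [-99.4  96.7] z 30.7
[0.63186152 0.20719743]
1: d [25.8 -6.2  0.5] w [-0.01 -0.02 -0.  ]
2: d [25.8 -6.2  0.5] w [-0.01 -0.02 -0.  ]
3: d [25.8 -6.2  0.5] w [-0.01 -0.02 -0.  ]
4: d [25.8 -6.2  0.5] w [-0.01 -0.02 -0.  ]
5: d [25.8 -6.2  0.5] w [-0.01 -0.02 -0.  ]
6: d [25.8 -6.2  0.5] w [-0.01 -0.02 -0.  ]
7: d [25.8 -6.2  0.4] w [-0.01 -0.02 -0.  ]
8: d [25.8 -6.2  0.4] w [-0.01 -0.02 -0.  ]
```

Spacer seated at the stop: tail end at −76.4 (nose 43.6), y −49.9, flat. Now to the spigot with the fingers shut.

>>> {"name": "move_arm", "arguments": {
  "increments": [
    {"dx":0.0258,"dy":-0.0062,"dz":0,"wx":0,"wy":0,"wz":0,"hand":0},
    {"dx":0.0258,"dy":-0.0062,"dz":0,"wx":0,"wy":0,"wz":0,"hand":0},
    {"dx":0.0258,"dy":-0.0062,"dz":0,"wx":0,"wy":0,"wz":0,"hand":0},
    {"dx":0.0258,"dy":-0.0062,"dz":0,"wx":0,"wy":0,"wz":0,"hand":0},
    {"dx":0.0258,"dy":-0.0062,"dz":0,"wx":0,"wy":0,"wz":0,"hand":0}
  ]
}}

```text
clock: 29.77
tool_pos: [0.6366, 0.1292, 0.1285]
ee_rot: [-2.402, -2.021, -0.0]
force: [0.2, -1.2, 0.1]
gripper_width: -0.0002
finger_force: 0.0
```

>>> {"name": "move_arm", "arguments": {
  "increments": [
    {"dx":0.0258,"dy":-0.0062,"dz":0,"wx":0,"wy":0,"wz":0,"hand":0},
    {"dx":0.0258,"dy":-0.0062,"dz":0,"wx":0,"wy":0,"wz":0,"hand":0},
    {"dx":0.0258,"dy":-0.0062,"dz":0,"wx":0,"wy":0,"wz":0,"hand":0},
    {"dx":0,"dy":0,"dz":0.01,"wx":0,"wy":0,"wz":0,"hand":0},
    {"dx":0,"dy":0,"dz":0.01,"wx":0,"wy":0,"wz":0,"hand":0}
  ]
}}

```text
clock: 30.18
tool_pos: [0.6318, 0.2089, 0.1088]
ee_rot: [-2.399, -2.025, -0.003]
force: [-0.1, -0.1, -0.2]
gripper_width: -0.0003
finger_force: 0.0
```

>>> {"name": "move_arm", "arguments": {
  "increments": [
    {"dx":0,"dy":0,"dz":0.006,"wx":0,"wy":0,"wz":0,"hand":0},
    {"dx":0,"dy":0,"dz":0.003,"wx":0,"wy":0,"wz":0,"hand":0},
    {"dx":0,"dy":0,"dz":0,"wx":0,"wy":0,"wz":0,"hand":0},
    {"dx":0,"dy":0,"dz":0,"wx":0,"wy":0,"wz":0,"hand":0},
    {"dx":0,"dy":0,"dz":0,"wx":0,"wy":0,"wz":0,"hand":0}
  ]
}}

```text
clock: 30.6
tool_pos: [0.6322, 0.2054, 0.1]
ee_rot: [-2.404, -2.019, -0.001]
force: [0.3, -0.8, 0.1]
gripper_width: 0.0003
finger_force: 0.0
```

```bash
python3 - <<'E'
from h import *
s=st(); a=np.radians(AZ); d=s["tool_pos"][:2]*1000-O; print("die",d[0]*np.cos(a)+d[1]*np.sin(a),-d[0]*np.sin(a)+d[1]*np.cos(a))
E
```

```text
t 30.6 p [632.2 205.4 100. ] az 80.03 pitch -0.11 roll z -0.001 F [ 0.3 -0.8  0.1] T [ 0.02 -0.03  0.03] w 0.3 ff 0.0
die 53.27647554930188 -0.6669968152022587
```

>>> {"name": "move_arm", "arguments": {
  "increments": [
    {"dx":0.0005,"dy":0,"dz":0.001,"wx":0,"wy":0,"wz":0,"hand":0},
    {"dx":0.0005,"dy":0,"dz":0.001,"wx":0,"wy":0,"wz":0,"hand":0},
    {"dx":0,"dy":0,"dz":0.001,"wx":0,"wy":0,"wz":0,"hand":0},
    {"dx":0,"dy":0,"dz":0.001,"wx":0,"wy":0,"wz":0,"hand":0},
    {"dx":0,"dy":0,"dz":0.001,"wx":0,"wy":0,"wz":0,"hand":0}
  ]
}}

```text
clock: 31.02
tool_pos: [0.632, 0.2071, 0.0949]
ee_rot: [-2.403, -2.02, -0.001]
force: [-1.5, -0.1, 2.8]
gripper_width: 0.0002
finger_force: 1.2
```

>>> {"name": "move_arm", "arguments": {
  "increments": [
    {"dx":0,"dy":0,"dz":0.0008,"wx":0,"wy":0,"wz":0,"hand":0},
    {"dx":0,"dy":0,"dz":0.0008,"wx":0,"wy":0,"wz":0,"hand":0},
    {"dx":0,"dy":0,"dz":0.0008,"wx":0,"wy":0,"wz":0,"hand":0},
    {"dx":0,"dy":0,"dz":0.0006,"wx":0,"wy":0,"wz":0,"hand":0},
    {"dx":0,"dy":0,"dz":0,"wx":0,"wy":0,"wz":0,"hand":0}
  ]
}}

```text
clock: 31.43
tool_pos: [0.632, 0.2071, 0.0923]
ee_rot: [-2.403, -2.02, -0.001]
force: [-1.8, -0.7, 4.7]
gripper_width: 0.0001
finger_force: 2.3
```

```bash
python3 - <<'E'
from h import *
st();plate()
E
```

```text
t 31.43 p [632.  207.1  92.3] az 80.1 pitch -0.1 roll z -0.001 F [-1.8 -0.7  4.7] T [-0.09  0.31 -0.06] w 0.1 ff 2.3
plate top z [72.11 72.18] (start 64.65)
```

>>> {"name": "move_arm", "arguments": {
  "increments": [
    {"dx":0,"dy":0,"dz":0.0006,"wx":0,"wy":0,"wz":0,"hand":0},
    {"dx":0,"dy":0,"dz":0.0006,"wx":0,"wy":0,"wz":0,"hand":0},
    {"dx":0,"dy":0,"dz":0.0006,"wx":0,"wy":0,"wz":0,"hand":0},
    {"dx":0,"dy":0,"dz":0.0006,"wx":0,"wy":0,"wz":0,"hand":0},
    {"dx":0,"dy":0,"dz":0,"wx":0,"wy":0,"wz":0,"hand":0}
  ]
}}

```text
clock: 31.95
tool_pos: [0.6321, 0.2071, 0.0901]
ee_rot: [-2.403, -2.02, -0.001]
force: [-2.9, -0.1, 8.4]
gripper_width: -0.0002
finger_force: 3.6
```

```bash
python3 - <<'E'
from h import *
st();plate()
E
```

```text
t 31.95 p [632.1 207.1  90.1] az 80.1 pitch -0.11 roll z -0.001 F [-2.9 -0.1  8.4] T [-0.17  0.38 -0.02] w -0.2 ff 3.6
plate top z [70.01 69.93] (start 64.65)
```

>>> {"name": "move_arm", "arguments": {
  "increments": [
    {"dx":0,"dy":0,"dz":0.0006,"wx":0,"wy":0,"wz":0,"hand":0},
    {"dx":0,"dy":0,"dz":0.0006,"wx":0,"wy":0,"wz":0,"hand":0},
    {"dx":0,"dy":0,"dz":0,"wx":0,"wy":0,"wz":0,"hand":0},
    {"dx":0,"dy":0,"dz":0,"wx":0,"wy":0,"wz":0,"hand":0},
    {"dx":0,"dy":0,"dz":0,"wx":0,"wy":0,"wz":0,"hand":0}
  ]
}}

```text
clock: 32.47
tool_pos: [0.6321, 0.2071, 0.09]
ee_rot: [-2.403, -2.02, -0.001]
force: [-5.8, -2.4, 14.8]
gripper_width: -0.0003
finger_force: 7.6
```

```bash
python3 - <<'E'
from h import *
st();plate()
E
```

```text
t 32.47 p [632.1 207.1  90. ] az 80.1 pitch -0.11 roll z -0.001 F [-5.8 -2.4 14.8] T [-0.41  0.94  0.01] w -0.3 ff 7.6
plate top z [69.8  69.99] (start 64.65)
```

The plate stopped at spigot z = 90.0, which is height 6 mm, with force rising to 15 N. It rests on the spacer. Lifting away.

>>> {"name": "move_arm", "arguments": {
  "increments": [
    {"dx":0,"dy":0,"dz":-0.004,"wx":0,"wy":0,"wz":0,"hand":0},
    {"dx":0,"dy":0,"dz":-0.015,"wx":0,"wy":0,"wz":0,"hand":0},
    {"dx":0,"dy":0,"dz":-0.03,"wx":0,"wy":0,"wz":0,"hand":0},
    {"dx":0,"dy":0,"dz":-0.03,"wx":0,"wy":0,"wz":0,"hand":0},
    {"dx":0,"dy":0,"dz":-0.02,"wx":0,"wy":0,"wz":0,"hand":0}
  ]
}}

```text
clock: 32.98
tool_pos: [0.6329, 0.2072, 0.1896]
ee_rot: [-2.404, -2.021, -0.004]
force: [0.4, 0.7, 0.6]
gripper_width: 0.0001
finger_force: 0.0
```

>>> {"name": "move_arm", "arguments": {
  "increments": [
    {"dx":-0.03,"dy":0,"dz":0,"wx":0,"wy":0,"wz":0,"hand":0},
    {"dx":-0.04,"dy":0,"dz":0,"wx":0,"wy":0,"wz":0,"hand":0},
    {"dx":-0.04,"dy":0,"dz":0,"wx":0,"wy":0,"wz":0,"hand":0},
    {"dx":-0.04,"dy":0,"dz":0,"wx":0,"wy":0,"wz":0,"hand":0},
    {"dx":-0.02,"dy":0,"dz":0,"wx":0,"wy":0,"wz":0,"hand":0}
  ]
}}

```text
clock: 33.4
tool_pos: [0.6016, 0.036, 0.1867]
ee_rot: [-2.405, -2.018, 0.001]
force: [0.3, -0.2, -0.2]
gripper_width: 0.0
finger_force: 0.0
```

>>> {"name": "move_arm", "arguments": {
  "increments": [
    {"dx":0,"dy":0,"dz":0,"wx":0,"wy":0,"wz":0,"hand":0},
    {"dx":0,"dy":0,"dz":0,"wx":0,"wy":0,"wz":0,"hand":0},
    {"dx":0,"dy":0,"dz":0,"wx":0,"wy":0,"wz":0,"hand":0},
    {"dx":0,"dy":0,"dz":0,"wx":0,"wy":0,"wz":0,"hand":0},
    {"dx":0,"dy":0,"dz":0,"wx":0,"wy":0,"wz":0,"hand":0}
  ]
}}

```text
clock: 33.82
tool_pos: [0.6031, 0.0406, 0.1868]
ee_rot: [-2.401, -2.022, -0.001]
force: [0.2, 0.4, -0.4]
gripper_width: -0.0001
finger_force: 0.0
```

```bash
python3 - <<'E'
from h import *
st();plate()
s,P=snap("wrist"); hsv=cv2.cvtColor(s["img"],cv2.COLOR_BGR2HSV).astype(int);H,S=hsv[...,0],hsv[...,1]
a=np.radians(AZ); d=P[...,:2]*1000-O; x=d[...,0]*np.cos(a)+d[...,1]*np.sin(a); y=-d[...,0]*np.sin(a)+d[...,1]*np.cos(a); z=P[...,2]*1000
m=(abs(y+50)<25)&(x>-110)&(x<0)&(z>54)&(z<66)&(H>18)&(H<35)&(S>110)
print("tail",m.sum(),"x",np.percentile(x[m],[1,99]).round(1),"y",np.percentile(y[m],[1,99]).round(1),"z",np.median(z[m]).round(1))
E
```

```text
t 33.82 p [603.1  40.6 186.8] az 80.19 pitch -0.11 roll z -0.002 F [ 0.2  0.4 -0.4] T [ 0.01 -0.02 -0.01] w -0.1 ff 0.0
plate top z [69.96 69.8 ] (start 64.65)
tail 1732 x [-75.6 -18.6] y [-59.5 -40. ] z 60.7
```

Plate and spacer are where they should be, and the robot is clear.

```bash
python3 -c "
from station import ticket
print(ticket.hand_in())"
```

```text
the job is handed in; nothing more can be done
None
```

The job is handed in at about 34 s: the plate was levered up about 10 mm, the bar laid back on the bench, the spacer seated on the stop at about 9 N and the plate pressed down to rest on it at 6 mm; on the first try the spacer caught the shoe's edge (wrist force about 80 N) and slipped in the grip, so I set it on the bench (about 70 N) and regrasped it.

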